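# Dock the hexagonal microphone pod in its charging bay

### The job

Put the hexagonal conference microphone pod on charge: turn it on the desk until two of its flats sit square to the two jaws of the charging bay, and slide it in between them, past the two spring leaves, fully home against the back stop. It is too wide to grip, so push it gently along the desk and feel for it jamming: never lift or tip it, do not ram it against the bay, and leave the torch, the box of staples and the sticky notes where they are.

Things in the scene. Friction and masses are not known exactly. Their poses are not given: they have to be found in the camera images.
- pod: loose grey hexagonal microphone pod lying flat, 96 mm across flats, 111 mm across corners (each flat is 55 mm long), 34 mm high with a low button on top to 37 mm; about 0.4 kg (0.28 to 0.56), rubber foot. Origin at the centre of its underside. At its own yaw 0 two flats face +y and -y and corners point to +x and -x; any 60 degree turn looks and counts the same
- pod_center (a point): centre of the pod, half-way up (17 mm above its underside)
- bay: black charging bay fixed to the desk, 151 mm wide. Origin on the desk under the centre of a docked pod; x points into the bay, away from its open mouth, y across the jaws. Two parallel jaws 30 mm high, inner faces 99 mm apart (y = +-49.5 mm) from x = -15 mm to the stop, slightly flared from -24 to -15 mm. Outside the mouth a guard wall on each side (y = +-68.5 to +-75.5 mm, 30 mm high) reaches out to x = -61 mm
- bay_home (a point): where the pod's centre is when fully docked: on the bay's centre line, 17 mm above the desk. There two flats lie along the jaws, one corner touches the back stop and the opposite corner points straight out of the mouth
- bay_stop (a point): middle of the face of the fixed back stop (55.9 mm beyond bay_home; the stop is 40 mm high, 44 mm thick)
- leaf_l (a joint): bent steel spring leaf in the mouth on the bay's +y side: outward travel in m, 0 at rest, at most 0.012. Its nose, at bay x = -36 mm, stands at y = 44 mm, 4 mm into the pod's way, 6 to 28 mm high; lead-in slope from x = -60, y = 53 mm. Spring 0.5 N at rest plus 180 N/m: pushing the pod past both takes some 5 to 15 N. It springs back behind the pod's widest part when that is home
- leaf_r (a joint): the same leaf, mirrored, on the bay's -y side (0 at rest, grows outward)
- torch: bystander: black pocket torch standing upright, 29 mm diameter, 89 mm tall, origin at the centre of its underside
- staples: bystander: small red carton of staples, 62 x 48 x 26 mm, origin at the centre of its underside
- notes: bystander: yellow pad of sticky notes, 76 x 50 x 14 mm, origin at the centre of its underside

How it is judged:
By the outcome, as a careful person would: the job done as asked, in the order asked, and still so for the second after the job is handed in, with the robot touching nothing.
It also fails if it takes over 61 s, if anything falls off the work surface, if the arm or the gripper's body presses on something with over 40 N, if the wrist force passes 120 N, or if a joint passes its speed limit or range.

### The arm

A 6-joint arm with a two-finger parallel gripper is mounted at the origin on a cart in front of the work surface, level with it; the furniture and walls round the work are solid. World frame = base frame: x ahead of the robot, y to its left, z up, the work surface at z = 0. Lengths are in mm, angles in degrees, forces in N, time in s.
With the tool pointing down it reaches from about 350 to 875 mm from the base axis. Payload 4.2 kg.
Tool frame: the origin (TCP) lies midway between the tips of the shut fingers; the grasp point (between the pads) lies 19 mm behind it (grip_depth is the distance from the TCP to the grasp point, in mm); z points along the fingers, y is the line along which they close (so a half turn about z gives the same grasp; the last joint's range is limited). The gripper opens to 85 mm and grips with 20 to 120 N. Pads are 22 mm wide; open, the fingers measure 114 mm over their backs; the gripper's body (76 mm by 85 mm) begins 54 mm behind the grasp point. The pads swing forward as they close: fully open they stand 13 mm farther back than shut.
Start: joints at [-48.495, 22.042, 0.453, 0, -68.411, -14.817], TCP at [280.722, -558.385, 231.312] pointing down, gripper open.
Joint ranges: [-179.83, 179.83], [-69.29, 118.12], [-61.27, 80.66], [-181.25, 117.63], [-171.15, -9.14], [-177.46, 177.46]. Speed limits (degrees/s): [159.86, 159.86, 180, 180, 180, 180].

### API

Orientations are given as a 3x3 rotation matrix whose columns are the frame's x, y, z axes.
In Python, from rig import * gives the robot as it stands. The module is installed in compiled form; this text tells all that it offers.
- The arm moves only by the shell command python3 -m handwheel 'ROWS' [OPENING] [FORCE]. ROWS is JSON, a list of rows, each an object with "travel": the shift along the tool's x, y, z in units of 25 mm (1.0 is 25 mm), a list of three; "turn": the turn, a rotation vector about the tool's x, y, z in units of 120 degrees (1.0 is 120 degrees), a list of three. In form: [{"travel": [dx, dy, dz], "turn": [rx, ry, rz]}, ...]. A call has 1 to 8 rows; each row shifts and turns the commanded pose from where the row before left it, along the tool's axes as they then stand; what a row does not reach is not made up. A row lasts 1/10 s, in which the tool goes at most 50 mm and 8.59 degrees, less where a joint would pass 70% of its speed; a pose out of reach is approached as far as the arm can. A call with a number of a shift or a turn outside -1 to 1 is refused whole. A call with a gripper value outside its range is refused whole. OPENING is the gripper command: -1 is shut, 1 is fully open, values between are in proportion, set as the call begins (- or left out, the last holds). The fingers move at their own pace and stop on an object; FORCE is the grip in N (left out, the last holds). Time passes only in rows, so rows that do not move let the fingers close. It gives the time, the measured TCP pose, the force, the opening and the grip force at its end, in the units of the state.
- observe(): the state, without advancing time (a new reading comes with each control period).
- get_image(name): name is "side" or "top"; returns a dict with "image" (384x512x3 uint8, red, green, blue), "mtx" (3x3 intrinsics, pixels), "R" (3x3) and "t" (3): a world point X has camera coordinates R X + t. Camera axes: x right, y down, z forward; pixel columns grow to the right and rows downward; lengths in mm; the calibration is good to about 2 mm. A picture is of the moment at which its call begins. There is no depth.
- hand_in(): hands the job in; it is judged then, once.
The state is a dict: "clock": time; "joint_pos": joint angles; "joint_velocities": joint speeds; "joint_efforts": joint torques, N m; "tcp_pos": TCP position; "eef_rot": TCP orientation; "ft_force": force on the tool from outside, world axes, zero at the start; "moment": the same for the moment, N m; "width": opening from 0.0 (shut) to 1.0 (fully open); "gripper_force": force on a finger pad.
Only numpy, scipy, OpenCV 4.12 (cv2) and the standard library are available. Lean on these libraries where they do the work, as an engineer would, in place of code of your own. Each camera call takes 0.05 s, during which the arm holds its last target. There are 200 camera calls.

## Working session

There is one attempt and no reset: what is moved stays moved. The work goes in short steps, Python scripts to look and compute and a shell command to move; the robot and the scene stay as the last step left them, time stands still between calls to the robot, and variables do not carry over. Pictures are saved under pics/ and viewed, at most 10 in all, crops included, and the job is handed in when it is done.

```bash
mkdir -p pics; python3 - <<'E'
from rig import *
import cv2,numpy as np
for n in("top","side"):
    d=get_image(n); cv2.imwrite(f"pics/{n}0.png",d["image"][:,:,::-1]); np.savez(f"{n}0.npz",**d)
    print(n,d["mtx"].round(1).tolist(),d["R"].round(3).tolist(),d["t"].round(1).tolist())
o=observe(); print(o["clock"],o["eef_rot"],o["ft_force"])
E
```

```text
top [[401.6, 0.0, 252.3], [0.0, 401.6, 194.8], [0.0, 0.0, 1.0]] [[-0.026, -1.0, 0.018], [-0.997, 0.025, -0.071], [0.07, -0.019, -0.997]] [-88.7, 592.6, 1202.7]
side [[439.5, 0.0, 251.7], [0.0, 439.5, 194.9], [0.0, 0.0, 1.0]] [[-1.0, -0.017, -0.008], [-0.003, 0.594, -0.805], [0.018, -0.804, -0.594]] [590.8, 112.7, 1075.6]
0.1 [[-8.93544667e-01 -4.48973234e-01 -9.81674280e-04]
 [-4.48974296e-01  8.93543002e-01  1.72772131e-03]
 [ 1.01467556e-04  1.98454268e-03 -9.99998026e-01]] [-0.31803275  0.50197892  0.65940963]
```

View pics/top0.png

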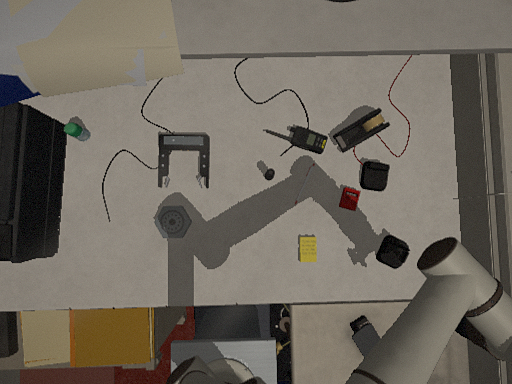

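View pics/side0.png

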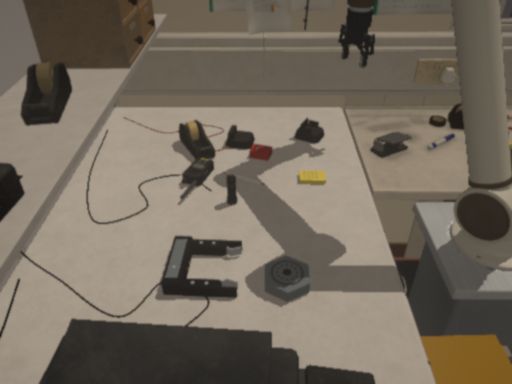

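The top view shows the bay at about (184,158) with its mouth facing down (towards the robot), and the pod at (173,221). The torch is at (268,173), the staples at (349,199) and the notes at (308,248). The side view agrees, with the bay at (203,267) and the pod at (287,277).

```bash
cat > h.py <<'E'
import numpy as np,cv2
def load(n): return dict(np.load(n))
def ray(d,p):
    v=d["R"].T@np.linalg.solve(d["mtx"],[p[0],p[1],1.]); return -d["R"].T@d["t"],v
def plane(d,p,z):
    c,v=ray(d,p); return c+v*(z-c[2])/v[2]
def proj(d,X):
    q=d["mtx"]@(d["R"]@np.asarray(X,float)+d["t"]); return q[:2]/q[2]
def tri(d1,p1,d2,p2):
    c1,v1=ray(d1,p1);c2,v2=ray(d2,p2)
    s=np.linalg.lstsq(np.c_[v1,-v2],c2-c1,rcond=None)[0]; a=c1+v1*s[0];b=c2+v2*s[1]
    return (a+b)/2,np.linalg.norm(a-b)
E
python3 - <<'E'
from h import *
t=load("top0.npz")["image"][120:250,130:230,::-1]; s=load("side0.npz")["image"][220:315,150:325,::-1]
a=cv2.resize(t,None,fx=4.4,fy=4.4,interpolation=cv2.INTER_CUBIC)
b=cv2.resize(s,None,fx=4.4,fy=4.4,interpolation=cv2.INTER_CUBIC)
cv2.imwrite("pics/tc.png",cv2.convertScaleAbs(a,alpha=1.6));cv2.imwrite("pics/sc.png",cv2.convertScaleAbs(b,alpha=1.6))
E
```

```text
(no output)
```

View pics/tc.png

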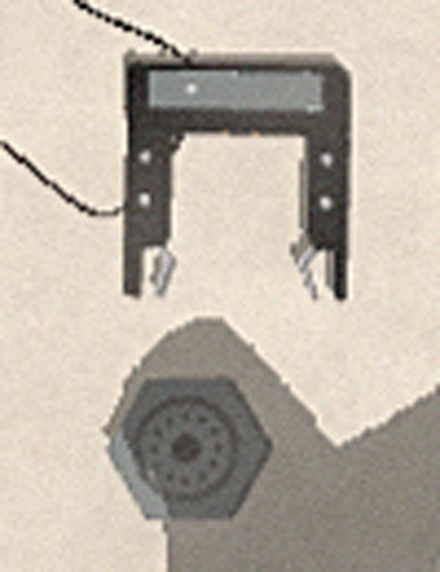

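View pics/sc.png

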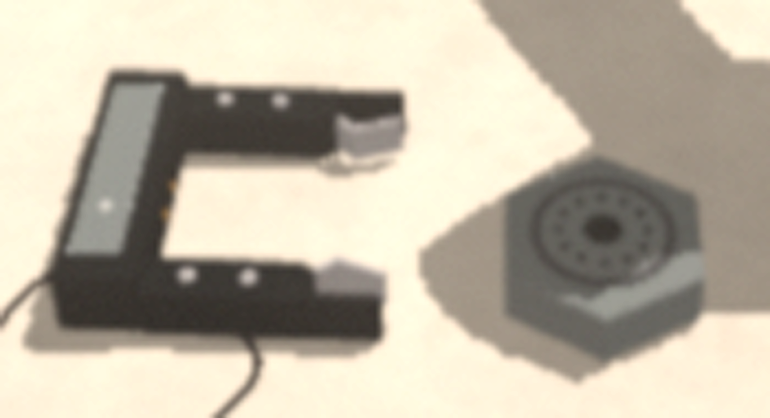

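The top crop shows the bay's four jaw screws at crop (145,157), (145,200), (326,159) and (326,203). The guard wall ends are at (132,296) and (341,298), and the pod's button is at (187,447), with flats facing up and down. In the side crop the screws are at (187,274), (248,277), (225,99) and (281,101), and the button is at (602,229).

```bash
python3 - <<'E'
from h import *
T=load("top0.npz");S=load("side0.npz")
tp=lambda u,v:(129.5+(u+.5)/4.4,119.5+(v+.5)/4.4)
sp=lambda u,v:(149.5+(u+.5)/4.4,219.5+(v+.5)/4.4)
for n,a,b in [("+y far",(145,157),(187,274)),("+y near",(145,200),(248,277)),("-y far",(326,159),(225,99)),("-y near",(326,203),(281,101)),("button",(187,447),(602,229)),("guard-y end outer",(347,298),(404,93)),("guard+y end outer",(124,296),(382,300)),
 ("stop dot",(192,88),(106,206))]:
    X,e=tri(T,tp(*a),S,sp(*b)); print(n,X.round(1),round(e,1))
print("jaw inner z30", [plane(T,tp(*p),30).round(1) for p in((171,150),(170,240),(305,140),(303,235))])
print("guards outer z30",[plane(T,tp(*p),30).round(1) for p in((124,290),(347,290))])
print("stop inner z40",[plane(T,tp(*p),40).round(1) for p in((185,132),(300,132))])
P=[plane(T,tp(*p),34) for p in((150,378),(235,378),(272,446),(232,519),(155,519))]
print("podtop",np.round(P,1))
# pod yaw by colour edge: side view top corners
P=[plane(S,sp(*p),34) for p in((598,155),(695,197),(702,277),(607,322),(506,276),(506,198))]
print("podtop side",np.round(P,1),np.mean(P,0))
# bystanders
I=cv2.cvtColor(T["image"],cv2.COLOR_RGB2HSV)
E
```

```text
+y far [716.  166.   28.8] 1.7
+y near [686.3 166.5  27.6] 1.6
-y far [711.5  41.2  28.9] 2.1
-y near [681.1  41.8  28.2] 1.7
button [514.5 138.8  33.5] 3.1
guard-y end outer [615.5  29.1  22.8] 1.4
guard+y end outer [620.3 181.4  28.6] 1.0
stop dot [760.5 131.1  39.5] 3.1
jaw inner z30 [array([721.1, 147.8,  30. ]), array([658.6, 149.3,  30. ]), array([726. ,  55.4,  30. ]), array([659.8,  57.9,  30. ])]
guards outer z30 [array([624.8, 181.1,  30. ]), array([621. ,  28.3,  30. ])]
stop inner z40 [array([731.6, 136.3,  40. ]), array([729.7,  57.6,  40. ])]
podtop [[563.7 163.2  34. ]
 [562.2 105.4  34. ]
 [515.3  80.9  34. ]
 [466.5 108.8  34. ]
 [467.9 160.8  34. ]]
podtop side [[512.6  87.7  34. ]
 [465.4 117.2  34. ]
 [466.6 170.4  34. ]
 [513.4 198.7  34. ]
 [560.5 170.6  34. ]
 [560.1 118.7  34. ]] [513.10736841 143.8872269   34.        ]
```

```bash
cat >> h.py <<'E'
def go(o,X,ang=None):
    """units to reach X (mm) and tool-x angle ang (deg)"""
    R=np.array(o["eef_rot"]);d=R.T@(np.array(X)-o["tcp_pos"])/25
    a=np.degrees(np.arctan2(R[1,0],R[0,0]))
    print("t",round(o["clock"],2),"tcp",np.round(o["tcp_pos"],1),"xang",round(a,2),"tilt",np.round(R[:2,2],3),"F",np.round(o["ft_force"],1),"w",round(o["width"],3))
    print("travel units",d.round(3), "" if ang is None else ("turn z units",round(-((ang-a+180)%360-180)/120,4)))
E
python3 -m handwheel '[{"travel":[0,0,0],"turn":[0,0,-0.07]},{"travel":[0,0,0],"turn":[0,0,-0.07]},{"travel":[0,0,0],"turn":[0,0,-0.07]},{"travel":[0,0,0],"turn":[0,0,-0.07]},{"travel":[0,0,0],"turn":[0,0,-0.07]},{"travel":[0,0,0],"turn":[0,0,-0.07]}]' -0.45 20
python3 -m handwheel '[{"travel":[0,0,0],"turn":[0,0,-0.07]},{"travel":[0,0,0],"turn":[0,0,-0.07]},{"travel":[0,0,0],"turn":[0,0,-0.07]},{"travel":[0,0,0],"turn":[0,0,-0.07]},{"travel":[0,0,0],"turn":[0,0,-0.06]},{"travel":[0,0,0],"turn":[0,0,0]}]'
python3 -c "
from rig import *;from h import *
go(observe(),[474,212,120],298.4)"
```

```text
clock: 0.7
tcp_pos: [280.6, -558.1, 230.7]
eef_rot: [[-0.218, -0.976, -0.001], [-0.976, 0.218, 0.001], [-0.001, 0.001, -1.0]]
ft_force: [-0.0, 0.9, -0.5]
width: 0.274
gripper_force: 0.0
clock: 1.3
tcp_pos: [280.6, -558.1, 230.7]
eef_rot: [[0.467, -0.884, -0.001], [-0.884, -0.467, 0.001], [-0.001, 0.0, -1.0]]
ft_force: [0.3, -0.4, -0.3]
width: 0.276
gripper_force: 0.0
t 1.3 tcp [ 280.6 -558.1  230.7] xang -62.13 tilt [-0.001  0.001] F [ 0.3 -0.4 -0.3] w 0.276
travel units [-23.609 -21.239   4.456] ('turn z units', np.float64(-0.0044))
```

```bash

python3 -m handwheel '[{"travel":[-0.98,-0.88,0],"turn":[0,0,0]},{"travel":[-0.98,-0.88,0],"turn":[0,0,0]},{"travel":[-0.98,-0.88,0],"turn":[0,0,0]},{"travel":[-0.98,-0.88,0],"turn":[0,0,0]},{"travel":[-0.98,-0.88,0],"turn":[0,0,0]},{"travel":[-0.98,-0.88,0],"turn":[0,0,0]},{"travel":[-0.98,-0.88,0],"turn":[0,0,0]},{"travel":[-0.98,-0.88,0],"turn":[0,0,0]}]' >/dev/null
python3 -m handwheel '[{"travel":[-0.98,-0.88,0],"turn":[0,0,0]},{"travel":[-0.98,-0.88,0],"turn":[0,0,0]},{"travel":[-0.98,-0.88,0],"turn":[0,0,0]},{"travel":[-0.98,-0.88,0],"turn":[0,0,0]},{"travel":[-0.98,-0.88,0],"turn":[0,0,0]},{"travel":[-0.98,-0.88,0],"turn":[0,0,0]},{"travel":[-0.98,-0.88,0],"turn":[0,0,0]},{"travel":[-0.98,-0.88,0],"turn":[0,0,0]}]' >/dev/null
python3 -m handwheel '[{"travel":[-0.98,-0.88,0.6],"turn":[0,0,0]},{"travel":[-0.98,-0.88,0.6],"turn":[0,0,0]},{"travel":[-0.98,-0.88,0.6],"turn":[0,0,0]},{"travel":[-0.98,-0.88,0.6],"turn":[0,0,0]},{"travel":[-0.98,-0.88,0.6],"turn":[0,0,0]},{"travel":[-0.98,-0.88,0.6],"turn":[0,0,0]},{"travel":[-0.98,-0.88,0.6],"turn":[0,0,0]},{"travel":[-0.7,-0.88,0.3],"turn":[0,0,0]}]'
python3 - <<'E'
from rig import *;from h import *
go(observe(),[474,212,8],298.4)
d=get_image("side");cv2.imwrite("pics/s1.png",cv2.convertScaleAbs(cv2.resize(d["image"][130:330,150:400,::-1],None,fx=3,fy=3,interpolation=2),alpha=1.5))
E
```

```text
clock: 3.7
tcp_pos: [474.9, 203.3, 117.3]
eef_rot: [[0.466, -0.885, -0.002], [-0.885, -0.466, -0.001], [0.0, 0.003, -1.0]]
ft_force: [0.2, -0.1, 0.4]
width: 0.274
gripper_force: 0.0
t 3.7 tcp [474.9 203.3 117.3] xang -62.24 tilt [-0.002 -0.001] F [ 0.2 -0.1  0.4] w 0.274
travel units [-0.327 -0.141  4.371] ('turn z units', np.float64(-0.0054))
```

View pics/s1.png

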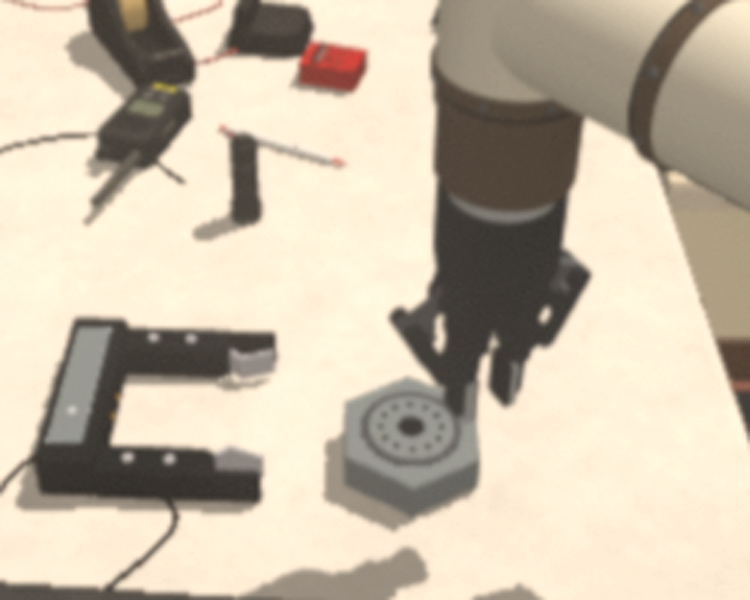

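The view shows the two fingers hanging at (460,390) and (510,385), just behind the pod at (411,450). The bay and bystanders are undisturbed.

```bash

python3 -m handwheel '[{"travel":[-0.4,-0.14,0.6],"turn":[0,0,0]},{"travel":[0,0,0.7],"turn":[0,0,0]},{"travel":[0,0,0.7],"turn":[0,0,0]},{"travel":[0,0,0.7],"turn":[0,0,0]},{"travel":[0,0,0.7],"turn":[0,0,0]},{"travel":[0,0,0.6],"turn":[0,0,0]},{"travel":[0,0,0.4],"turn":[0,0,0]}]'
python3 - <<'E'
from rig import *;from h import *
go(observe(),[515-.476*60,137.5+.88*60,7],298.4)
E
```

```text
clock: 4.45
tcp_pos: [473.7, 212.1, 7.7]
eef_rot: [[0.466, -0.885, -0.001], [-0.885, -0.466, -0.001], [0.0, 0.002, -1.0]]
ft_force: [-0.1, 0.1, -0.2]
width: 0.271
gripper_force: 0.0
t 4.45 tcp [473.7 212.1   7.7] xang -62.25 tilt [-0.001 -0.001] F [-0.1  0.1 -0.2] w 0.271
travel units [ 1.011 -0.046  0.029] ('turn z units', np.float64(-0.0054))
```

```bash

python3 -m handwheel '[{"travel":[0.3,-0.02,0],"turn":[0,0,0]},{"travel":[0.2,-0.02,0],"turn":[0,0,0]},{"travel":[0.1,0,0],"turn":[0,0,0]},{"travel":[0,0,0],"turn":[0,0,0]}]'|grep -E "tcp_pos|force"
python3 -m handwheel '[{"travel":[0.08,0,0],"turn":[0,0,0]},{"travel":[0.08,0,0],"turn":[0,0,0]}]'|grep -E "tcp_pos|ft"
python3 -m handwheel '[{"travel":[0.08,0,0],"turn":[0,0,0]},{"travel":[0.08,0,0],"turn":[0,0,0]}]'|grep -E "tcp_pos|ft"
python3 -m handwheel '[{"travel":[0.08,0,0],"turn":[0,0,0]},{"travel":[0.08,0,0],"turn":[0,0,0]}]'|grep -E "tcp_pos|ft"
```

```text
tcp_pos: [482.6, 199.6, 9.6]
ft_force: [-0.4, 0.4, -0.3]
gripper_force: 0.0
tcp_pos: [484.0, 196.3, 9.2]
ft_force: [-0.7, -0.6, 0.0]
tcp_pos: [486.1, 193.3, 9.0]
ft_force: [-0.4, 3.0, 0.9]
tcp_pos: [488.0, 189.7, 9.1]
ft_force: [-0.6, 3.2, 1.4]
```

```bash

for i in 1; do
python3 -m handwheel '[{"travel":[0.08,-0.09,0],"turn":[0,0,0.0167]},{"travel":[0.08,-0.09,0],"turn":[0,0,0.0167]},{"travel":[0.08,-0.09,0],"turn":[0,0,0.0167]},{"travel":[0.08,-0.09,0],"turn":[0,0,0.0167]},{"travel":[0.08,-0.09,0],"turn":[0,0,0.0167]}]'|grep -E "tcp_pos|ft"
python3 -m handwheel '[{"travel":[0.08,-0.09,0],"turn":[0,0,0.0167]},{"travel":[0.08,-0.09,0],"turn":[0,0,0.0167]},{"travel":[0.08,-0.09,0],"turn":[0,0,0.0167]},{"travel":[0.08,-0.09,0],"turn":[0,0,0.0167]},{"travel":[0.08,-0.09,0],"turn":[0,0,0.0167]}]'|grep -E "tcp_pos|ft"
done
python3 - <<'E'
from rig import *;from h import *
go(observe(),[515,137,8],268.3)
for n,(a,b,c,d_),f in(("top",(120,260,120,240),5),):
    d=get_image(n);np.savez("top1.npz",**d)
    cv2.imwrite("pics/t1.png",cv2.convertScaleAbs(cv2.resize(d["image"][a:b,c:d_,::-1],None,fx=4,fy=4,interpolation=2),alpha=1.6))
E
```

```text
tcp_pos: [502.3, 184.9, 9.1]
ft_force: [-2.1, 2.7, 2.9]
tcp_pos: [515.8, 177.8, 9.0]
ft_force: [-2.0, 4.3, 3.1]
t 6.45 tcp [515.8 177.8   9. ] xang -82.3 tilt [0.001 0.001] F [-2.   4.3  3.1] w 0.278
travel units [1.612 0.251 0.04 ] ('turn z units', np.float64(0.0783))
```

View pics/t1.png

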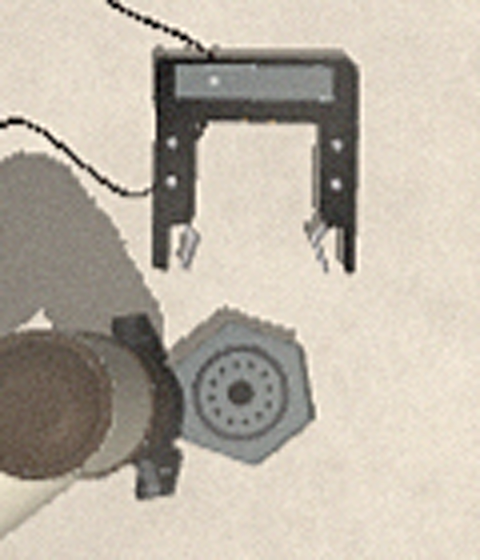

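The picture shows the pod turned about 20°, with its button at crop (241,392) and the rake flush on its left flat. The bay's centre line passes near column 247 at that row, so about 5 mm sideways and 9° of turn remain.

```bash

python3 -m handwheel '[{"travel":[0.055,-0.085,0],"turn":[0,0,0.0157]},{"travel":[0.055,-0.085,0],"turn":[0,0,0.0157]},{"travel":[0.055,-0.085,0],"turn":[0,0,0.0157]},{"travel":[0.055,-0.085,0],"turn":[0,0,0.0157]},{"travel":[0.055,-0.085,0],"turn":[0,0,0.0157]},{"travel":[0,0,0],"turn":[0,0,0]}]'|grep -E "tcp_pos|ft"
python3 -m handwheel '[{"travel":[-0.3,0,0],"turn":[0,0,0]},{"travel":[-0.8,0,0],"turn":[0,0,0]},{"travel":[-1,0,0],"turn":[0,0,0]},{"travel":[-1,0,-0.5],"turn":[0,0,0]},{"travel":[-1,0,-1],"turn":[0,0,0]},{"travel":[0,0,-1],"turn":[0,0,0]}]' |grep -E "tcp_pos|ft"
python3 - <<'E'
from rig import *;from h import *
go(observe(),[515,137,8],268.3)
a,b,c,e=120,260,120,240
d=get_image("top");np.savez("top2.npz",**d);s=get_image("side");np.savez("side2.npz",**s)
A=cv2.resize(d["image"][a:b,c:e,::-1],None,fx=4,fy=4,interpolation=2)
B=cv2.resize(s["image"][220:340,155:330,::-1],None,fx=3,fy=3,interpolation=2)
# hstack within 800x600? 480+525 too wide -> save separately
cv2.imwrite("pics/t2.png",cv2.convertScaleAbs(A,alpha=1.6));cv2.imwrite("pics/s2.png",cv2.convertScaleAbs(B,alpha=1.6))
E
```

```text
tcp_pos: [526.8, 171.4, 8.8]
ft_force: [1.7, 3.3, 2.9]
tcp_pos: [528.5, 277.1, 70.9]
ft_force: [-0.5, -0.2, 0.4]
t 7.7 tcp [528.5 277.1  70.9] xang -91.37 tilt [-0.001 -0.002] F [-0.5 -0.2  0.4] w 0.274
travel units [5.612 0.403 2.528] ('turn z units', np.float64(0.0028))
```

View pics/t2.png

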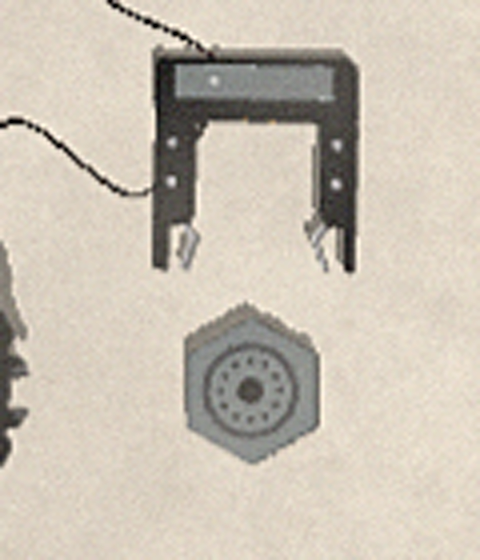

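The pod is now square to the bay: its button is at crop (251,390), its top corner near (252,318) and its bottom corner at (252,463). The mouth is clear ahead of it.

```bash
python3 - <<'E'
from h import *
T=load("top2.npz");S=load("side2.npz")
g=cv2.cvtColor(T["image"],cv2.COLOR_RGB2GRAY).astype(float)
tp=lambda u,v:(119.5+(u+.5)/4,119.5+(v+.5)/4)
# left/right pod edge subpixel by horizontal gradient over rows of flats
def edge(rows,lo,hi):
    L=[]
    for r in rows:
        x=np.arange(lo,hi+1);q=np.abs(np.diff(g[r,lo:hi+2]));L.append((np.sum((x+.5)*q**2)/np.sum(q**2),r))
    return np.array(L)
fit=lambda L:np.polyfit(L[:,1],L[:,0],1)
for nm,lo,hi,z in(("podL",162,170,34),("podR",195,204,34)):
    L=edge(range(209,224),lo,hi);f=fit(L)
    a=plane(T,(np.polyval(f,209),209),z);b=plane(T,(np.polyval(f,223),223),z)
    print(nm,a.round(1),b.round(1),"ang",np.degrees(np.arctan2(a[1]-b[1],a[0]-b[0])).round(2))
for nm,lo,hi,r0,r1 in(("bayL outer",155,161,140,184),("bayR outer",206,212,140,184)):
    L=edge(range(r0,r1),lo,hi);f=fit(L)
    a=plane(T,(np.polyval(f,r0),r0),30);b=plane(T,(np.polyval(f,r1),r1),30)
    print(nm,a.round(1),b.round(1),"ang",np.degrees(np.arctan2(a[1]-b[1],a[0]-b[0])).round(2))
q=[plane(T,tp(*p),30) for p in((171,143),(171,181),(337,145),(337,184))];print("screws",np.round(q,1))
print("button",plane(T,tp(251,390),37).round(1),"corners",plane(T,tp(252,318),34).round(1),plane(T,tp(252,463),34).round(1))
print("guard ends z30",plane(T,tp(160,269),30).round(1),plane(T,tp(349,271),30).round(1))
E
```

```text
podL [553.1 157.1  34. ] [511.2 155.5  34. ] ang 2.12
podR [550.5  56.4  34. ] [508.6  57.   34. ] ang -0.89
bayL outer [764.  178.3  30. ] [629.4 180.6  30. ] ang -0.96
bayR outer [760.4  22.7  30. ] [625.7  28.6  30. ] ang -2.52
screws [[716.4 166.4  30. ]
 [687.3 166.7  30. ]
 [711.9  40.6  30. ]
 [682.1  41.2  30. ]]
button [527.4 107.3  37. ] corners [581.5 106.3  34. ] [473.  107.8  34. ]
guard ends z30 [620.6 175.6  30. ] [615.5  33.3  30. ]
```

View pics/s2.png

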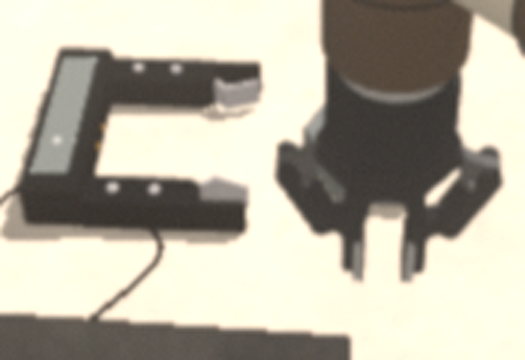

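The side view shows the gripper clear of everything; it hides the pod, and the bay is unmoved. The pod lies on the bay's axis (y about 107 at x 527; bay yaw about -1.8°). Next I'll push its near corner with the narrow two-finger fork.

```bash

python3 -m handwheel '[{"travel":[0,0,0],"turn":[0,0,-0.068]},{"travel":[0,0,0],"turn":[0,0,-0.068]},{"travel":[0,0,0],"turn":[0,0,-0.068]},{"travel":[0,0,0],"turn":[0,0,-0.068]},{"travel":[0,0,0],"turn":[0,0,-0.068]},{"travel":[0,0,0],"turn":[0,0,-0.068]},{"travel":[0,0,0],"turn":[0,0,-0.068]}]' -0.62 >/dev/null
python3 -m handwheel '[{"travel":[0,0,0],"turn":[0,0,-0.068]},{"travel":[0,0,0],"turn":[0,0,-0.068]},{"travel":[0,0,0],"turn":[0,0,-0.068]},{"travel":[0,0,0],"turn":[0,0,-0.066]},{"travel":[0,0,0],"turn":[0,0,0]}]' |grep clock
python3 - <<'E'
from rig import *;from h import *
o=observe();go(o,[430,110.6,8],358.2);print(np.round(o["joint_pos"],1))
E
```

```text
clock: 9.0
t 9.0 tcp [528.1 273.7  70. ] xang -2.07 tilt [-0.002 -0.002] F [ 0.3  0.3 -0.9] w 0.191
travel units [-3.678  6.657  2.504] ('turn z units', np.float64(-0.0023))
[ 43.   28.3 -15.2  -0.  -46.7  45. ]
```

```bash

python3 -m handwheel '[{"travel":[-0.9,0.5,0],"turn":[0,0,-0.0023]},{"travel":[-0.9,0.9,0],"turn":[0,0,0]},{"travel":[-0.9,0.9,0],"turn":[0,0,0]},{"travel":[-0.9,0.9,0],"turn":[0,0,0]},{"travel":[-0.08,0.9,0],"turn":[0,0,0]},{"travel":[0,0.9,0],"turn":[0,0,0]},{"travel":[0,0.9,0],"turn":[0,0,0]},{"travel":[0,0.75,0],"turn":[0,0,0]}]' |grep -E "tcp|ft"
python3 -m handwheel '[{"travel":[0,0,0.6],"turn":[0,0,0]},{"travel":[0,0,0.6],"turn":[0,0,0]},{"travel":[0,0,0.6],"turn":[0,0,0]},{"travel":[0,0,0.4],"turn":[0,0,0]},{"travel":[0,0,0.3],"turn":[0,0,0]},{"travel":[0,0,0],"turn":[0,0,0]}]' |grep -E "tcp|ft"
python3 - <<'E'
from rig import *;from h import *
o=observe();go(o,[450,110,8],358.2)
E
```

```text
tcp_pos: [431.0, 109.6, 70.9]
ft_force: [-0.1, -0.5, 0.2]
tcp_pos: [431.3, 110.5, 7.9]
ft_force: [-0.2, -0.6, 0.3]
t 10.4 tcp [431.3 110.5   7.9] xang -1.83 tilt [-0.002 -0.001] F [-0.2 -0.6  0.3] w 0.192
travel units [ 0.75  -0.006 -0.007] ('turn z units', np.float64(-0.0003))
```

```bash

python3 -m handwheel '[{"travel":[0.4,0,0],"turn":[0,0,0]},{"travel":[0.2,0,0],"turn":[0,0,0]},{"travel":[0.1,0,0],"turn":[0,0,0]},{"travel":[0.1,0,0],"turn":[0,0,0]}]'|grep -E "tcp_pos|ft"
for i in 1 2 3 4 5 6; do python3 -m handwheel '[{"travel":[0.1,0,0],"turn":[0,0,0]},{"travel":[0.1,0,0],"turn":[0,0,0]}]'|grep -E "tcp_pos|ft"; done
```

```text
tcp_pos: [452.5, 110.2, 9.1]
ft_force: [-0.7, -0.2, 0.3]
tcp_pos: [457.1, 109.9, 8.9]
ft_force: [0.6, 0.5, -0.1]
tcp_pos: [462.1, 109.8, 8.8]
ft_force: [0.1, 0.0, 0.1]
tcp_pos: [465.1, 108.8, 8.5]
ft_force: [-4.3, -0.3, 2.9]
tcp_pos: [471.0, 109.0, 8.5]
ft_force: [-3.2, -1.0, -0.0]
tcp_pos: [477.3, 109.4, 8.6]
ft_force: [-2.2, 0.6, -2.1]
tcp_pos: [482.3, 109.3, 8.7]
ft_force: [-2.5, 0.6, -0.4]
```

```bash

for i in 1 2 ; do python3 -m handwheel '[{"travel":[0.1,0,0],"turn":[0,0,0]},{"travel":[0.1,0,0],"turn":[0,0,0]},{"travel":[0.1,0,0],"turn":[0,0,0]}]'|grep -E "tcp_pos|ft"; done
python3 - <<'E'
from rig import *;from h import *
o=observe();go(o,[450,110,8],358.2)
d=get_image("top");np.savez("top3.npz",**d)
s=get_image("side");np.savez("side3.npz",**s)
A=cv2.resize(d["image"][120:260,130:230,::-1],None,fx=3.6,fy=3.6,interpolation=2)
B=cv2.resize(s["image"][210:315,155:278,::-1],None,fx=3.5,fy=3.5,interpolation=2)
C=np.zeros((504,800,3),np.uint8);C[:A.shape[0],:360]=A;C[:B.shape[0],362:362+B.shape[1]]=B
cv2.imwrite("pics/c3.png",cv2.convertScaleAbs(C,alpha=1.6))
E
```

```text
tcp_pos: [489.6, 109.0, 8.8]
ft_force: [-1.7, -0.5, -1.7]
tcp_pos: [497.1, 108.7, 8.8]
ft_force: [-1.2, 0.6, -1.2]
t 12.6 tcp [497.1 108.7   8.8] xang -1.78 tilt [0. 0.] F [-1.2  0.6 -1.2] w 0.19
travel units [-1.884  0.008  0.032] ('turn z units', np.float64(0.0002))
```

View pics/c3.png

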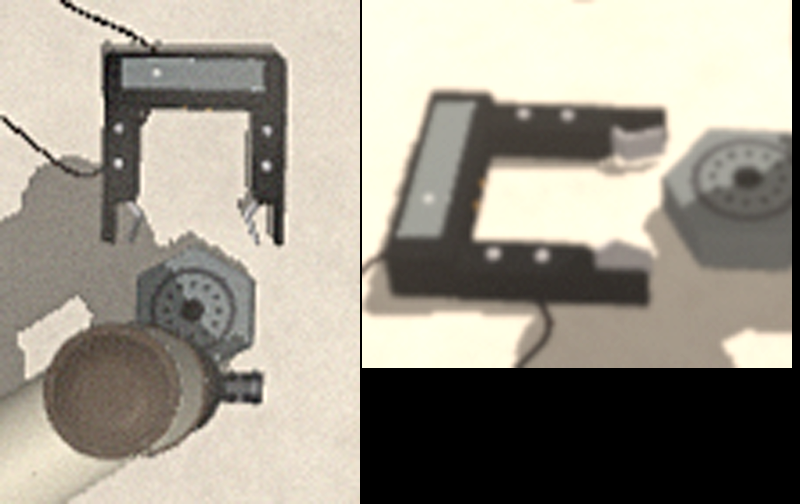

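The combined picture shows the pod entering the mouth square. Its button is at top crop (192,309), the screws are at (118,129), (118,163), (267,131) and (267,166), and the fork is behind the near corner.

```bash
python3 - <<'E'
from h import *
T=load("top3.npz");S=load("side3.npz")
tp=lambda u,v:(129.5+(u+.5)/3.6,119.5+(v+.5)/3.6)
sp=lambda u,v:(154.5+(u-362+.5)/3.5,209.5+(v+.5)/3.5)
q=[plane(T,tp(*p),30) for p in((118,129),(118,163),(267,131),(267,166))]
qs=[plane(S,sp(*p),30) for p in((493,253),(542,255),(523,114),(567,115))]
yaw=np.radians(-1.8);R=np.array([[np.cos(yaw),np.sin(yaw)],[-np.sin(yaw),np.cos(yaw)]])
for Q,b,n,c in((q,plane(T,tp(192,309),37),"top",plane(T,tp(195,236),34)),(qs,plane(S,sp(749,178),37),"side",plane(S,sp(665,184),34))):
    m=np.mean(Q,0); print(n,m.round(1),"button",b.round(1),"pod rel screws in bay frame",(R@(b-m)[:2]).round(1), "corner",c.round(1))
    # side flats edge direction
e=[plane(S,sp(*p),34) for p in((712,128),(785,131))];print("pod -y flat ang",np.degrees(np.arctan2(*(e[0]-e[1])[[1,0]])).round(1))
e=[plane(S,sp(*p),34) for p in((697,243),(790,243))];print("pod +y flat? ",np.degrees(np.arctan2(*(e[0]-e[1])[[1,0]])).round(1))
e=[plane(S,sp(*p),30) for p in((495,105),(660,110))];print("jaw ang",np.degrees(np.arctan2(*(e[0]-e[1])[[1,0]])).round(1))
e=[plane(T,tp(*p),34) for p in((254,277),(255,335))];print("pod R flat top",np.degrees(np.arctan2(*(e[0]-e[1])[[1,0]])).round(1),e[0].round(1))
E
```

```text
top [699.1 103.8  30. ] button [562.2 105.1  37. ] pod rel screws in bay frame [-136.9   -3. ] corner [623.5 102.2  34. ]
side [697.7 105.6  30. ] button [558.8 109.   37. ] pod rel screws in bay frame [-139.   -1.] corner [612.1 111.8  34. ]
pod -y flat ang -3.0
pod +y flat?  0.5
jaw ang -2.1
pod R flat top 0.0 [587.8  53.5  34. ]
```

```bash

python3 -m handwheel '[{"travel":[0.1,-0.03,0],"turn":[0,0,0]},{"travel":[0.1,-0.03,0],"turn":[0,0,0]},{"travel":[0.1,0,0],"turn":[0,0,0]},{"travel":[0.1,0,0],"turn":[0,0,0]}]'|grep -E "tcp_pos|ft"
for i in 1 2 3 4 5; do python3 -m handwheel '[{"travel":[0.08,0,0],"turn":[0,0,0]},{"travel":[0.08,0,0],"turn":[0,0,0]}]'|grep -E "tcp_pos|ft"; done
python3 -c "
from rig import *
print(observe()['moment'])"
```

```text
tcp_pos: [507.1, 110.0, 8.9]
ft_force: [-4.0, 1.4, 1.6]
tcp_pos: [511.0, 109.8, 8.8]
ft_force: [-3.3, -0.3, 1.7]
tcp_pos: [515.0, 109.6, 8.8]
ft_force: [-4.1, 0.6, 1.8]
tcp_pos: [519.0, 109.5, 8.8]
ft_force: [-3.8, 1.2, 2.6]
tcp_pos: [523.1, 109.4, 8.8]
ft_force: [-3.1, 0.7, 2.5]
tcp_pos: [527.1, 109.3, 8.8]
ft_force: [-3.6, 0.1, 2.4]
[2.41093380e-01 1.11849585e+00 4.13568662e-04]
```

```bash

for i in 1 2 3 4 5 6; do python3 -m handwheel '[{"travel":[0.08,0,0],"turn":[0,0,0]},{"travel":[0.08,0,0],"turn":[0,0,0]}]'|grep -E "tcp_pos|ft"; done
python3 - <<'E'
from rig import *;from h import *
o=observe();go(o,[615.5,105,8],358.2);print(o["moment"])
d=get_image("top");np.savez("top4.npz",**d)
s=get_image("side");np.savez("side4.npz",**s)
A=cv2.resize(d["image"][120:260,130:230,::-1],None,fx=3.6,fy=3.6,interpolation=2)
B=cv2.resize(s["image"][210:315,155:278,::-1],None,fx=3.5,fy=3.5,interpolation=2)
C=np.zeros((504,800,3),np.uint8);C[:A.shape[0],:360]=A;C[:B.shape[0],362:362+B.shape[1]]=B
cv2.imwrite("pics/c4.png",cv2.convertScaleAbs(C,alpha=1.6))
E
```

```text
tcp_pos: [530.6, 109.3, 8.8]
ft_force: [-7.2, 3.6, 4.1]
tcp_pos: [534.5, 109.5, 8.8]
ft_force: [-6.3, 3.7, 4.1]
tcp_pos: [537.5, 109.4, 8.7]
ft_force: [-9.5, 4.7, 5.9]
tcp_pos: [541.0, 109.1, 8.4]
ft_force: [-10.1, 6.7, 3.9]
tcp_pos: [541.6, 108.9, 8.3]
ft_force: [-17.8, 10.1, 8.5]
tcp_pos: [542.2, 108.7, 8.2]
ft_force: [-30.4, 16.9, 20.3]
t 15.3 tcp [542.2 108.7   8.2] xang -1.93 tilt [-0.017 -0.003] F [-30.4  16.9  20.3] w 0.185
travel units [ 2.934  0.05  -0.041] ('turn z units', np.float64(-0.0011))
[ 4.59745232  8.27095676 -0.03471332]
```

It's jamming at 30 N with a sideways reaction from the -y side, so I'm easing off at once.

```bash

python3 -m handwheel '[{"travel":[-0.3,0,0],"turn":[0,0,0]},{"travel":[-0.3,0,0],"turn":[0,0,0]},{"travel":[-0.3,0,0],"turn":[0,0,0]}]'|grep -E "tcp_pos|ft"
```

```text
tcp_pos: [529.6, 109.8, 9.2]
ft_force: [0.6, 0.1, -1.0]
```

View pics/c4.png

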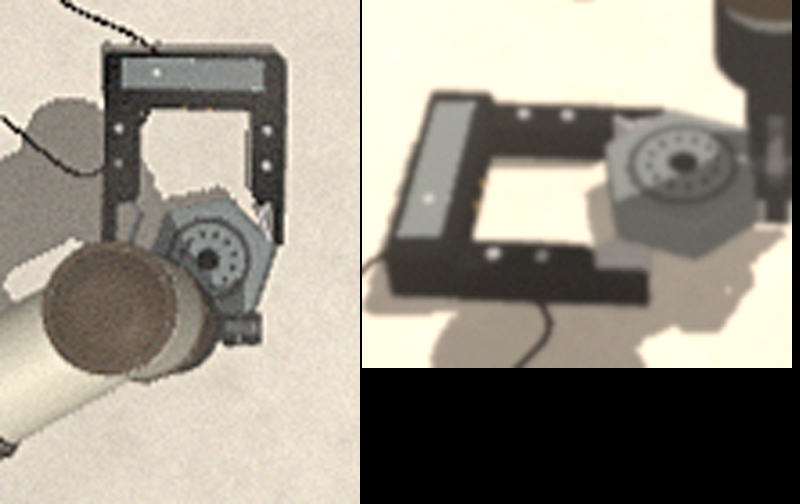

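The pod's button is at top crop (207,259), about 14 mm to the -y side, and the pod has turned about 20° clockwise. Its corner slipped out of the narrow notch and it is caught on the -y leaf and guard. I'll pull it back out with the rake from inside the bay, then push with a wide fork. First I retreat and measure it.

```bash

python3 -m handwheel '[{"travel":[-0.9,0,-0.4],"turn":[0,0,-0.04]},{"travel":[-1,0,-1],"turn":[0,0,-0.0433]},{"travel":[-1,0,-1],"turn":[0,0,0]},{"travel":[-1,0,-1],"turn":[0,0,0]},{"travel":[-1,0,0],"turn":[0,0,0]},{"travel":[0,0,0],"turn":[0,0,0]}]' -0.45 |grep -E "tcp_pos|ft"
cat > pod.py <<'E'
from rig import *;from h import *
def pose(show=True):
    T=get_image("top");im=T["image"].astype(int)
    m=((im[:,:,2]-im[:,:,0])>-3)&(im.mean(2)>45)   # grey-blue, beige removed
    w=np.zeros(m.shape,np.uint8);w[175:262,140:235]=m[175:262,140:235]
    w=cv2.morphologyEx(w,cv2.MORPH_OPEN,np.ones((3,3)))
    n,l,s,c=cv2.connectedComponentsWithStats(w);k=1+np.argmax(s[1:,4])
    cs=cv2.findContours((l==k).astype(np.uint8),cv2.RETR_EXTERNAL,cv2.CHAIN_APPROX_NONE)[0][0]
    h=cv2.convexHull(cs);p=cv2.approxPolyDP(h,3,True)[:,0]
    P=np.array([plane(T,q,34)[:2] for q in p])
    print("area",s[k,4],"c",c[k].round(1),plane(T,c[k],20).round(1),"bbox",s[k,:4])
    for a,b in zip(P,np.roll(P,-1,0)):print(a.round(1),"len",np.linalg.norm(b-a).round(1),"edge ang mod60",(np.degrees(np.arctan2(*(b-a)[::-1]))%60).round(1))
    return T,(l==k)
if __name__=="__main__":
    T,m=pose();im=T["image"]
    print("rgb pod",im[m].mean(0))
    o=observe();go(o,[660,105,90],8.2)
    for r in range(168,238,2):print(r,"".join("#" if m[r,c] else ("k" if im[r,c].mean()<45 else ".") for c in range(145,225)))
E
python3 pod.py
```

```text
tcp_pos: [404.8, 97.0, 94.6]
ft_force: [0.2, -0.6, 0.1]
area 637 c [187.6 192.7] [601.6  93.1  20. ] bbox [170 176  35  33]
[650.7  74.1] len 56.4 edge ang mod60 35.0
[604.4  41.8] len 48.5 edge ang mod60 37.2
[559.6  60.5] len 51.2 edge ang mod60 35.3
[554.9 111.5] len 56.2 edge ang mod60 35.1
[600.9 143.9] len 63.8 edge ang mod60 18.0
[648.3 101.2] len 27.2 edge ang mod60 35.0
rgb pod [81.45525903 83.27472527 82.13500785]
t 16.35 tcp [406.5  97.7  94.6] xang 8.25 tilt [0.002 0.001] F [ 0.7  0.6 -0.7] w 0.279
travel units [10.077  1.166  0.208] ('turn z units', np.float64(0.0004))
168 .....kk.......k.......k................................kkkkkkkkk................
170 ..............kkk.....k................................kkkkkkkkk................
172 ..............kk...k..k................................kkkkkkkk.................
174 ..............k...k..k.................................kkkkkkkkk................
176 ..............k.k..........................######........k...kk.................
178 ...............k.......................############..........kkk................
1
[... 1763 characters left out ...]
....................
222 ................................................................................
224 ................................................................................
226 ................................................................................
228 ................................................................................
230 ................................................................................
232 ................................................................................
234 ................................................................................
236 ................................................................................
```

```bash

python3 -m handwheel '[{"travel":[0.5,0,0],"turn":[0,0,0.027]},{"travel":[1,0.1,0],"turn":[0,0,0]},{"travel":[1,0.1,0],"turn":[0,0,0]},{"travel":[1,0.1,0],"turn":[0,0,0]},{"travel":[1,0.1,0],"turn":[0,0,0]},{"travel":[1,0.1,0],"turn":[0,0,0]},{"travel":[1,0.1,0],"turn":[0,0,0]},{"travel":[1,0.1,0],"turn":[0,0,0]}]' |grep -E "tcp_pos|ft"
python3 -m handwheel '[{"travel":[1,0.1,0],"turn":[0,0,0]},{"travel":[1,0.1,0],"turn":[0,0,0]},{"travel":[0.9,0.07,0],"turn":[0,0,0]},{"travel":[0.4,0,0],"turn":[0,0,0]},{"travel":[0,0,0],"turn":[0,0,0]}]' |grep -E "tcp_pos|ft"
python3 - <<'E'
from rig import *;from h import *
o=observe();go(o,[679,99.6,12],5)
E
```

```text
tcp_pos: [597.4, 97.1, 93.1]
ft_force: [-0.4, 1.0, 0.6]
tcp_pos: [679.0, 97.5, 92.5]
ft_force: [0.2, -0.2, -0.0]
t 17.65 tcp [679.   97.5  92.5] xang 4.92 tilt [-0. -0.] F [ 0.2 -0.2 -0. ] w 0.274
travel units [ 0.009 -0.084  3.22 ] ('turn z units', np.float64(-0.0007))
```

```bash

python3 -m handwheel '[{"travel":[0,-0.08,0.7],"turn":[0,0,0]},{"travel":[0,0,0.8],"turn":[0,0,0]},{"travel":[0,0,0.5],"turn":[0,0,0]}]' |grep -E "tcp_pos|ft"
python3 -m handwheel '[{"travel":[0,0,0.3],"turn":[0,0,0]},{"travel":[0,0,0.3],"turn":[0,0,0]},{"travel":[0,0,0.3],"turn":[0,0,0]},{"travel":[0,0,0.3],"turn":[0,0,0]},{"travel":[0,0,0],"turn":[0,0,0]}]' |grep -E "tcp_pos|ft"
for i in 1 2 3 4; do
python3 -m handwheel '[{"travel":[-0.1,0,0],"turn":[0,0,0]},{"travel":[-0.1,0,0],"turn":[0,0,0]}]' |grep -E "tcp_pos|ft"; done
```

```text
tcp_pos: [676.0, 99.7, 42.3]
ft_force: [-0.7, 0.7, -0.7]
tcp_pos: [676.9, 99.7, 12.7]
ft_force: [0.0, 0.2, -0.4]
tcp_pos: [672.7, 99.5, 14.3]
ft_force: [0.1, 0.4, -0.2]
tcp_pos: [667.5, 99.1, 14.3]
ft_force: [-0.2, -0.2, 0.2]
tcp_pos: [662.6, 98.7, 14.0]
ft_force: [1.3, 1.0, -0.4]
tcp_pos: [658.1, 98.4, 14.0]
ft_force: [1.4, -0.3, -1.6]
```

```bash

python3 -m handwheel '[{"travel":[-0.12,-0.01,0],"turn":[0,0,0]},{"travel":[-0.12,-0.01,0],"turn":[0,0,0]},{"travel":[-0.12,-0.01,0],"turn":[0,0,0]},{"travel":[-0.12,-0.01,0],"turn":[0,0,0]},{"travel":[-0.12,-0.01,0],"turn":[0,0,0]},{"travel":[-0.12,-0.01,0],"turn":[0,0,0]}]' |grep -E "tcp_pos|ft"
python3 -m handwheel '[{"travel":[-0.12,-0.01,0],"turn":[0,0,0]},{"travel":[-0.12,-0.01,0],"turn":[0,0,0]},{"travel":[-0.12,-0.01,0],"turn":[0,0,0]},{"travel":[-0.12,-0.01,0],"turn":[0,0,0]},{"travel":[-0.12,-0.01,0],"turn":[0,0,0]},{"travel":[-0.12,-0.01,0],"turn":[0,0,0]}]' |grep -E "tcp_pos|ft"
python3 pod.py | head -9
```

```text
tcp_pos: [639.6, 98.2, 14.0]
ft_force: [2.9, -0.1, 0.1]
tcp_pos: [621.5, 98.1, 14.0]
ft_force: [3.6, -0.4, 0.9]
area 354 c [181.9 203.2] [570.  110.9  20. ] bbox [169 190  27  27]
[608.2  71.8] len 63.3 edge ang mod60 59.1
[544.9  72.8] len 61.5 edge ang mod60 42.6
[531.5 132.8] len 25.9 edge ang mod60 34.5
[552.9 147.5] len 40.7 edge ang mod60 42.2
[591.6 135. ] len 65.4 edge ang mod60 44.7
rgb pod [83.16949153 85.1299435  83.68926554]
t 20.5 tcp [621.   98.1  14. ] xang 4.98 tilt [-0.  0.] F [2.9 0.8 1.5] w 0.274
travel units [ 1.579 -0.141 -3.041] ('turn z units', np.float64(-0.0268))
```

```bash

python3 -m handwheel '[{"travel":[-0.126,0.089,0],"turn":[0,0,0.0167]},{"travel":[-0.126,0.089,0],"turn":[0,0,0.0167]},{"travel":[-0.126,0.089,0],"turn":[0,0,0.0167]},{"travel":[-0.126,0.089,0],"turn":[0,0,0.0167]},{"travel":[-0.126,0.089,0],"turn":[0,0,0.0167]},{"travel":[-0.126,0.089,0],"turn":[0,0,0.0167]}]' |grep -E "tcp_pos|ft"
python3 -m handwheel '[{"travel":[-0.126,0.089,0],"turn":[0,0,0.0167]},{"travel":[-0.126,0.089,0],"turn":[0,0,0.0167]},{"travel":[-0.126,0.089,0],"turn":[0,0,0.0167]},{"travel":[-0.126,0.089,0],"turn":[0,0,0.0167]},{"travel":[-0.126,0.089,0],"turn":[0,0,0.0167]},{"travel":[-0.126,0.089,0],"turn":[0,0,0.0167]}]' |grep -E "tcp_pos|ft"
python3 -m handwheel '[{"travel":[-0.126,0.089,0],"turn":[0,0,0.0167]},{"travel":[-0.126,0.089,0],"turn":[0,0,0.0167]},{"travel":[-0.126,0.089,0],"turn":[0,0,0.0167]},{"travel":[-0.126,0.089,0],"turn":[0,0,0.0167]},{"travel":[-0.126,0.089,0],"turn":[0,0,0.0167]},{"travel":[-0.126,0.089,0],"turn":[0,0,0.0167]}]' |grep -E "tcp_pos|ft"
python3 -m handwheel '[{"travel":[0.6,0,0],"turn":[0,0,0]},{"travel":[0.4,0,-0.8],"turn":[0,0,0]},{"travel":[0,0,-1],"turn":[0,0,0]},{"travel":[0,0,-1],"turn":[0,0,0]},{"travel":[0,0,-0.4],"turn":[0,0,0]},{"travel":[0,0,0],"turn":[0,0,0]}]' 0.88 |grep -E "tcp_pos|ft"
python3 -c "
from rig import *;from h import *
o=observe();go(o,[425,111,90],-1.8)"
```

```text
tcp_pos: [602.7, 84.7, 14.0]
ft_force: [3.4, -0.8, 1.1]
tcp_pos: [581.3, 75.4, 13.9]
ft_force: [2.7, -0.8, -0.5]
tcp_pos: [558.4, 70.8, 13.9]
ft_force: [2.5, -1.0, 1.6]
tcp_pos: [579.8, 58.3, 94.7]
ft_force: [0.5, 0.1, -0.4]
t 22.9 tcp [579.8  58.3  94.7] xang -31.11 tilt [0.001 0.001] F [ 0.5  0.1 -0.4] w 0.937
travel units [-6.39   1.394  0.184] ('turn z units', np.float64(-0.2442))
```

```bash

python3 -m handwheel '[{"travel":[-0.9,0.2,0],"turn":[0,0,0]},{"travel":[-0.9,0.2,0],"turn":[0,0,0]},{"travel":[-0.9,0.2,0],"turn":[0,0,0]},{"travel":[-0.9,0.2,0],"turn":[0,0,0]},{"travel":[-0.9,0.2,0],"turn":[0,0,0]},{"travel":[-0.9,0.2,0],"turn":[0,0,0]},{"travel":[-0.99,0.2,0],"turn":[0,0,0]},{"travel":[0,0,0],"turn":[0,0,-0.061]}]' |grep -E "tcp_pos|ft"
python3 -m handwheel '[{"travel":[0,0,0],"turn":[0,0,-0.061]},{"travel":[0,0,0],"turn":[0,0,-0.061]},{"travel":[0,0,0],"turn":[0,0,-0.061]},{"travel":[0,0,0],"turn":[0,0,0]}]' |grep -E "tcp_pos|ft"
python3 - <<'E'
from pod import *
T,m=pose();o=observe();go(o,[425,111,3],-1.8)
im=T["image"]
for r in range(200,245,2):print(r,"".join("#" if m[r,c] else ("k" if im[r,c].mean()<60 else ".") for c in range(155,215)))
E
```

```text
tcp_pos: [420.8, 109.7, 92.1]
ft_force: [-0.2, -0.4, -0.1]
tcp_pos: [423.8, 110.0, 92.4]
ft_force: [0.8, 0.6, -1.1]
area 141 c [178.5 211.8] [544.3 121.4  20. ] bbox [168 205  21  15]
[557.4  90.6] len 24.2 edge ang mod60 52.0
[533.5  93.9] len 57.9 edge ang mod60 40.5
[523.  150.8] len 18.2 edge ang mod60 49.9
[540.9 147.6] len 32.2 edge ang mod60 2.5
[558.2 120.5] len 29.9 edge ang mod60 28.5
t 24.15 tcp [424.  110.1  92.6] xang -1.97 tilt [-0.003 -0.002] F [ 1.  -0.4 -0.4] w 0.942
travel units [ 0.049 -0.044  3.583] ('turn z units', np.float64(-0.0015))
200 ............................................................
202 ............................................................
204 ............................................................
206 ..........................######............................
208 ......................############..........................
210 ....................#######....###..........................
212 .................#######k..#####kkk.........................
214 .............k########.......####...k.......................
216 .............
[... 257 characters left out ...]
.......kk........kkkkkk...........................
226 ..............k..kkk..kk...........k...k.....k..............
228 .............k....kkk....k......k....kk.....................
230 .............k.k...kkkk....kk......kkk.......k..............
232 ................k....kkk.kkkk.kkkkkkkkkk....................
234 ..................kkkk...kkkk..k.k.k.kkk....................
236 ......................kkkkkk.k..kkkkk.......................
238 ..............................kkkk..........................
240 ............................................................
242 .kk.kkkkkkkk................................................
244 ..............kkkkkkkkkk....................................
```

```bash
cat > btn.py <<'E'
from rig import *;from h import *
def btn(n,box,thr):
    T=get_image(n);g=cv2.GaussianBlur(cv2.cvtColor(T["image"],cv2.COLOR_RGB2GRAY),(5,5),1.2).astype(float)
    r0,r1,c0,c1=box;s=g[r0:r1,c0:c1];k=np.unravel_index(np.argmin(s),s.shape);r,c=k[0]+r0,k[1]+c0
    p=g[r-4:r+5,c-4:c+5];w=np.clip(np.percentile(p,35)-p,0,None);yy,xx=np.mgrid[r-4:r+5,c-4:c+5]
    q=((w*xx).sum()/w.sum(),(w*yy).sum()/w.sum());X=plane(T,q,37)
    print(n,np.round(q,2),X.round(1),"off axis y",round(X[1]-(104.6-(X[0]-627)*.0314),1));return T,q
E
python3 - <<'E'
from btn import *
a=btn("top",(215,229,178,192),0)
S=get_image("side")
X=plane(a[0],a[1],37);u=proj(S,X).astype(int);print(u)
b=btn("side",(u[1]-6,u[1]+6,u[0]-8,u[0]+8),0)
print(tri(a[0],a[1],b[0],b[1]))
E
```

```text
top [183.59 222.6 ] [511. 104.  37.] off axis y -4.3
[286 259]
side [287.66 259.89] [508.9 106.7  37. ] off axis y -1.6
(array([509.83320255, 104.3970334 ,  34.82540768]), np.float64(2.340604884431301))
```

```bash

python3 -m handwheel '[{"travel":[0,0.13,0.8],"turn":[0,0,-0.0015]},{"travel":[0,0,0.8],"turn":[0,0,0]},{"travel":[0,0,0.8],"turn":[0,0,0]},{"travel":[0,0,0.6],"turn":[0,0,0]},{"travel":[0,0,0.3],"turn":[0,0,0]},{"travel":[0,0,0.2],"turn":[0,0,0]},{"travel":[0,0,0],"turn":[0,0,0]}]' |grep -E "tcp_pos|ft"
python3 -m handwheel '[{"travel":[0.4,0,0],"turn":[0,0,0]},{"travel":[0.4,0,0],"turn":[0,0,0]},{"travel":[0.2,0,0],"turn":[0,0,0]},{"travel":[0.1,0,0],"turn":[0,0,0]},{"travel":[0.1,0,0],"turn":[0,0,0]}]'|grep -E "tcp_pos|ft"
for i in 1 2 3 4 5; do python3 -m handwheel '[{"travel":[0.1,0,0],"turn":[0,0,0]},{"travel":[0.1,0,0],"turn":[0,0,0]}]'|grep -E "tcp_pos|ft"; done
python3 -c "
from rig import *;from h import *
o=observe();go(o,[425,111,90],-1.8);print(o['moment'])"
```

```text
tcp_pos: [425.1, 107.4, 6.0]
ft_force: [0.4, 0.3, -0.6]
tcp_pos: [455.4, 106.5, 6.4]
ft_force: [-0.5, 0.3, 0.4]
tcp_pos: [460.2, 106.4, 6.3]
ft_force: [0.2, 0.3, 0.8]
tcp_pos: [465.3, 106.4, 6.3]
ft_force: [-0.6, 0.6, 0.1]
tcp_pos: [469.4, 106.1, 6.2]
ft_force: [-4.0, 1.9, 2.6]
tcp_pos: [474.2, 105.6, 6.1]
ft_force: [-5.1, 1.2, 3.3]
tcp_pos: [479.0, 105.2, 6.1]
ft_force: [-4.5, 0.6, 4.0]
t 26.5 tcp [479.  105.2   6.1] xang -1.67 tilt [-0.003 -0.001] F [-4.5  0.6  4. ] w 0.939
travel units [-2.176 -0.165 -3.35 ] ('turn z units', np.float64(0.001))
[0.19572707 1.41385827 0.0086686 ]
```

```bash
python3 - <<'E'
from btn import *
T=get_image("top");u=proj(T,[521,104.5,37]).astype(int)
a=btn("top",(u[1]-5,u[1]+6,u[0]-5,u[0]+6),0)
S=get_image("side");u=proj(S,[520,106,37]).astype(int)
b=btn("side",(u[1]-5,u[1]+6,u[0]-6,u[0]+7),0)
im=T["image"]
for r in range(196,236,2):print(r,"".join(" .:-=+*#"[min(7,int(v)//25)] for v in im[r,155:225].mean(1)))
E
```

```text
top [184.19 218.5 ] [523.2 102.   37. ] off axis y -5.9
side [282.05 259.47] [521.3 105.5  37. ] off axis y -2.5
196 ---------------------=+++++++=++++++++++++++++++++++++++++++++++++++++
198 -----------------------*+-=----==+++++++++++++++++++++++++++++++++++++
200 ------------------------------::---=++++++++++++++++++++++++++++++++++
202 --------------------------:-----:::--==+++++++++++++++++++++++++++++++
204 -----------------------:::----------::---=++++++++++++++++++++++++++++
206 ------------------:::::::::--:-----------:-==+++++++++++++++++++++++++
208 ---------------:::::::::....::::::::-------::=++++++++++++++++++++++++
210 :-------------:::::::...::::::-----:::--------:=++++++++++++++++++++++
212 --------------::::::..::::.::::--:----::------:=++++++++++++++++++++++
214 --------------:::::..::.:::::::--------::-----:=++++++++++++++++++++++
216 ------------::::::..::::::::....:-------::::--:+++++++++++++++++++++++
218 -:::::::::::::.::::::.:::::......:------.::::::-++++++++++++++++++++++
220 :::::::.:::::::::::-:::::.:.....::::::::..:::::-++++++++++++++++++++++
222 ....::..:::::::::::::::::::::...::::::::.:::::.-++++++++++++++++++++++
224 :::.::::.::::::::::::::-:::::::...:::::.:::::::-++++++++++++++++++++++
226 :..:::::::::::::::::::::::::::::....:..::::::::-++++++++++++++++++++++
228 ::::::::::::::::::::::::::::::-::.......:.::::-+*++=++++++++++++++++++
230 ::::::::::::::::::::::::::-::---:.................  .=++++++++++++++++
232 ::::::::::::::::::::::::::------:::....:::::.:.:::...=++++++++++++++++
234 :::::::::::::::::::::::::::------:.....-::::::::-:. .=++++++++++++++++
```

```bash

for i in 1 2; do python3 -m handwheel '[{"travel":[0.1,-0.018,0],"turn":[0,0,0]},{"travel":[0.1,-0.018,0],"turn":[0,0,0]},{"travel":[0.1,-0.018,0],"turn":[0,0,0]},{"travel":[0.1,-0.018,0],"turn":[0,0,0]},{"travel":[0.1,-0.018,0],"turn":[0,0,0]},{"travel":[0.1,-0.018,0],"turn":[0,0,0]}]'|grep -E "tcp_pos|ft"; done
python3 - <<'E'
from btn import *
o=observe();go(o,[425,111,90],-1.8);x=o["tcp_pos"][0]+43.5
T=get_image("top");u=proj(T,[x,104,37]).astype(int)
a=btn("top",(u[1]-5,u[1]+6,u[0]-5,u[0]+6),0)
S=get_image("side");u=proj(S,[x-2,106,37]).astype(int)
b=btn("side",(u[1]-5,u[1]+6,u[0]-6,u[0]+7),0)
im=T["image"]
for r in range(184,224,2):print(r,"".join(" .:-=+*#"[min(7,int(v)//25)] for v in im[r,155:225].mean(1)))
E
```

```text
tcp_pos: [495.7, 108.4, 6.2]
ft_force: [-2.9, -0.0, 0.6]
tcp_pos: [510.6, 110.5, 6.3]
ft_force: [-2.2, -0.6, -0.4]
t 27.9 tcp [510.6 110.5   6.3] xang -1.63 tilt [0. 0.] F [-2.2 -0.6 -0.4] w 0.94
travel units [-3.421  0.079 -3.349] ('turn z units', np.float64(0.0014))
top [182.34 207.5 ] [556.2 107.1  37. ] off axis y 0.2
side [267.99 261.18] [552.6 111.1  37. ] off axis y 4.1
184 ---....:---::-----=+++++++++++++++++++++++++-==++:-..:++++++++++++++++
186 ---....----::-------+++++++=++++++++++++++++++-++++  :++++++++++++++++
188 ---------------------=*+------=++++++++++++++++++++=-+++++++++++++++++
190 -----------------------------::-==*+++++++++++++++++++++++++++++++++++
192 -------------------------:------::--=+++++++++++++++++++++++++++++++++
194 ---------------------:::------------:-===+++++++++++++++++++++++++++++
196 ----------------::::::::::::::------------=+++++++++++++++++++++++++++
198 -------------:::::::::...:----:::::-------:-*+++++++++++++++++++++++++
200 ------------:.:::::...:::::.:-----:::-------:=++++++++++++++++++++++++
202 ------------::::::..::::.::::--::---::------:-++++++++++++++++++++++++
204 :::::::::::.::.....::.::::::::---::--::-----:=++++++++++++++++++++++++
206 :::::::::::::.::::::...::.....:-------::::--:=++++++++++++++++++++++++
208 ..:.....:....::::::::::::......:::-:--:::::::-++++++++++++++++++++++++
210 .:.....:.::.:..::::::::::::....:::::::..:::::--+++++++++++++++++++++++
212 .:.::..::::::::::::::::::::::..:::.:::.::::::--+++++++++++++++++++++++
214 :::::::::::::::::.:::::-::::::...::::::::::::--+++++++++++++++++++++++
216 :::::::::::::::::::.::::-:-:-::.....:--::::::--+++++++++++++++++++++++
218 ::::::::::::::::::::::::------:..........:...:----=+++++++++++++++++++
220 :::::::::::::::::::::::::-----:::..........:.......=++++++++++++++++++
222 :::::::::::::::::::::::::------:....:--:--:-::-:..:=++++++++++++++++++
```

```bash

python3 -m handwheel '[{"travel":[0.1,0.012,0],"turn":[0,0,0.0]},{"travel":[0.1,0.012,0],"turn":[0,0,0]},{"travel":[0.1,0.012,0],"turn":[0,0,0]},{"travel":[0.1,0.012,0],"turn":[0,0,0]},{"travel":[0.1,0,0],"turn":[0,0,0]},{"travel":[0.1,0,0],"turn":[0,0,0]}]'|grep -E "tcp_pos|ft"
for i in 1 2 3 4; do python3 -m handwheel '[{"travel":[0.08,0,0],"turn":[0,0,0]},{"travel":[0.08,0,0],"turn":[0,0,0]},{"travel":[0.08,0,0],"turn":[0,0,0]}]'|grep -E "tcp_pos|ft"; done
python3 -c "
from rig import *
print(observe()['moment'])"
```

```text
tcp_pos: [524.9, 108.6, 6.3]
ft_force: [-4.8, 0.9, 3.6]
tcp_pos: [531.0, 108.4, 6.3]
ft_force: [-4.3, 0.3, 3.6]
tcp_pos: [537.0, 108.3, 6.3]
ft_force: [-6.0, 0.7, 3.2]
tcp_pos: [543.0, 108.1, 6.3]
ft_force: [-5.3, -1.0, 3.5]
tcp_pos: [549.0, 107.9, 6.3]
ft_force: [-5.9, -0.6, 3.9]
[0.03160943 1.35206437 0.01449264]
```

```bash

for i in 1 2 3 4 5; do python3 -m handwheel '[{"travel":[0.08,0,0],"turn":[0,0,0]},{"travel":[0.08,0,0],"turn":[0,0,0]}]'|grep -E "tcp_pos|ft"; done
python3 -c "
from rig import *
print(observe()['moment'],observe()['eef_rot'][1][0])"
```

```text
tcp_pos: [552.6, 107.8, 6.3]
ft_force: [-7.9, 1.1, 5.5]
tcp_pos: [556.2, 107.6, 6.3]
ft_force: [-8.2, 0.9, 5.6]
tcp_pos: [559.9, 107.5, 6.3]
ft_force: [-7.6, 1.3, 4.8]
tcp_pos: [563.7, 107.4, 6.3]
ft_force: [-8.4, 2.1, 6.6]
tcp_pos: [567.4, 107.3, 6.3]
ft_force: [-9.8, 1.3, 6.6]
[ 0.56641653  2.46143297 -0.03734888] -0.02892867244285255
```

```bash

for i in 1 2 3 4 5; do python3 -m handwheel '[{"travel":[0.08,0,0],"turn":[0,0,0]},{"travel":[0.08,0,0],"turn":[0,0,0]}]'|grep -E "tcp_pos|ft"; done
```

```text
tcp_pos: [571.2, 107.2, 6.3]
ft_force: [-10.6, 1.2, 8.1]
tcp_pos: [572.8, 106.9, 6.1]
ft_force: [-17.3, 5.8, 14.8]
tcp_pos: [580.3, 107.3, 6.2]
ft_force: [-5.9, 3.1, 2.0]
tcp_pos: [584.1, 107.0, 6.1]
ft_force: [-7.8, 2.0, 4.2]
tcp_pos: [588.0, 106.9, 6.2]
ft_force: [-8.1, 1.4, 4.7]
```

```bash

for i in 1 2 3; do python3 -m handwheel '[{"travel":[0.07,-0.01,0],"turn":[0,0,0]},{"travel":[0.07,-0.01,0],"turn":[0,0,0]}]'|grep -E "tcp_pos|ft"; done
python3 - <<'E'
from btn import *
o=observe();go(o,[425,111,90],-1.8);x=o["tcp_pos"][0]+43.5;print("expect",x)
T=get_image("top");u=proj(T,[x,104,37]).astype(int)
a=btn("top",(u[1]-6,u[1]+7,u[0]-5,u[0]+6),0)
S=get_image("side");u=proj(S,[x-2,106,37]).astype(int)
b=btn("side",(u[1]-5,u[1]+6,u[0]-6,u[0]+7),0)
im=T["image"]
for r in range(150,204,2):print(r,"".join(" .:-=+*#"[min(7,int(v)//25)] for v in im[r,150:220].mean(1)))
E
```

```text
tcp_pos: [589.4, 106.9, 6.1]
ft_force: [-14.1, 3.2, 11.6]
tcp_pos: [589.7, 106.8, 6.0]
ft_force: [-23.1, 5.1, 16.1]
tcp_pos: [589.8, 106.8, 6.0]
ft_force: [-31.4, 7.0, 24.0]
t 32.5 tcp [589.8 106.8   6. ] xang -1.76 tilt [-0.021 -0.005] F [-31.4   7.   24. ] w 0.943
travel units [-6.661  0.052 -3.222] ('turn z units', np.float64(0.0003))
expect 633.2500721951736
top [188.79 186.39] [619.2  86.8  37. ] off axis y -18.0
side [232.61 259.67] [631.4 107.   37. ] off axis y 2.6
150 ---------. ... .......---------=:::::--:::::::::...........-++++++++++
152 ---------.. .........-+++++++++++++++++++++++++++-.:.......:++++++++++
154 ---------....:......---++++++++++++++++++++++++++-.........:++++++++++
156 ---------...::.....-----++++++++++++++++++++++++--...-+-...-++++++++++
158 ---------..........:----=+++++++++++++++++++++++--.........-++++++++++
160 ---------..........-------++++++++++++++++++++++--.........-++++++++++
162 ---------..........:-------=++=---==++++++++++++--.........-++++++++++
164 ---------...::.....:-------------:-:-=++++++++++--...::....-++++++++++
166 ---:::::::::::::::
[... 702 characters left out ...]
::::::----- .:+++++++++++
186 :::::::::::::::::::::::::::::-------::...::..::::::--:== .:+++++++++++
188 :::::::::::::::::::::::::::::=------:.......:::::.:-++++=-=+++++++++++
190 ::::::::::::::::::::::::.:::--------:..........::.....:-=+++++++++++++
192 :::::::::::::::::::::::::::--------:......::::::::::::..:+++++++++++++
194 ::::::::::::::::::::::::::=--------:......:-:::::::-::..:+++++++++++++
196 ::::::::::::::::::::::::----------:...........:.........:+++++++++++++
198 :::::::::::::::::::::-----------:..................:....-+++++++++++++
200 ++=::::::::::::::-:-----------::.:.....::::::-++++++++=+++++++++++++++
202 ++++++===-------=-----------:........-++++++++++++++++++++++++++++++++
```

It's caught on the lip of the -y jaw at 31 N. I'll ease off, shift 1.5 mm towards +y and try again gently.

```bash

python3 -m handwheel '[{"travel":[-0.3,0,0],"turn":[0,0,0]},{"travel":[-0.2,0,0],"turn":[0,0,0]},{"travel":[0,-0.06,0],"turn":[0,0,0]},{"travel":[0,0,0],"turn":[0,0,0]}]'|grep -E "tcp_pos|ft"
for i in 1 2 3 4; do python3 -m handwheel '[{"travel":[0.06,0,0],"turn":[0,0,0]},{"travel":[0.06,0,0],"turn":[0,0,0]}]'|grep -E "tcp_pos|ft"; done
```

```text
tcp_pos: [588.6, 110.4, 6.5]
ft_force: [-1.4, -1.1, -0.5]
tcp_pos: [589.5, 109.6, 5.9]
ft_force: [-4.0, 0.2, 2.5]
tcp_pos: [592.0, 109.3, 5.8]
ft_force: [-6.8, -0.6, 3.7]
tcp_pos: [593.0, 109.1, 5.7]
ft_force: [-12.9, 2.2, 8.1]
tcp_pos: [593.1, 109.0, 5.7]
ft_force: [-20.9, 5.6, 13.5]
```

```bash

python3 -m handwheel '[{"travel":[-0.3,0,0],"turn":[0,0,0]},{"travel":[0,0,0],"turn":[0,0,0]}]'|grep -E "tcp_pos|ft"
python3 - <<'E'
from rig import *;from h import *
S=get_image("side");np.savez("side5.npz",**S);T=get_image("top");np.savez("top5.npz",**T)
im=S["image"]
for r in range(234,296,1):print(r,"".join(" .:-=+*#"[min(7,int(v)//22)] for v in im[r,195:268].mean(1)))
E
```

```text
tcp_pos: [592.5, 110.4, 6.6]
ft_force: [-1.9, 0.2, -0.2]
234 ########################################**=-:.....................::=+*##
235 #########################################**+=-:.................::-=+*###
236 ###########################################*+=-:...............:-=+**####
237 ############################################**=:...............:=**######
238 ********************************#############*=:...............:=*#######
239 =====++++++++++++++++++++++++++***************=:...............:=*#######
240 ::::----::::----------------==========+++++++=-:...............:=*#######
241 ...:-==-:.......:---:::::::::::::::::::--:---::................:=*#######
242 ...:-=+=:.......:===-:.........................................:=*#######
243 ...::-=-:.......:-==-:.........................................:=*#######
244 ....::::........::--:...........::...........:........:::......:=*#######
245 ..................::.......:::::--::...:::::::::.....::::.....:-+*#######
246 .........................::-----==--:::-------::.....::::.....:=*########
247 ........................:
[... 3092 characters left out ...]
87 ..................................:::::::------=++++++**#################
288 .........................................:-===========+**################
289 .........................................:-============*#################
290 .........................................:-===========+*#################
291 .........................................:-===========**#################
292 .........................................:-==========+*##################
293 .........................................:-========++*###################
294 ..........................................-======++**####################
295 ..........................................-=====+**######################
```

```bash
python3 - <<'E'
from h import *
S=load("side5.npz");T=load("top5.npz")
v=plane(S,(206.8,260),34);w=plane(S,(223.5,244.3),34);d=v-w
print("front",v.round(1),"fr",w.round(1),"len",np.linalg.norm(d).round(1),"ang",np.degrees(np.arctan2(d[1],d[0])).round(1),"(square: 60-1.8=58.2)")
# line fit on front-right upper edge in side view
g=S["image"].mean(2)
L=[]
for r in range(247,259):
    q=g[r,203:226];k=np.diff(q);x=np.arange(203,225)+.5;kk=np.clip(np.abs(k),0,None)
    lo=int(223-(r-245)*1.05)-203; s=slice(max(0,lo-4),lo+3);L.append((r,(x[s]*kk[s]**2).sum()/(kk[s]**2).sum()))
L=np.array(L);f=np.polyfit(L[:,0],L[:,1],1);print("resid",np.std(L[:,1]-np.polyval(f,L[:,0])).round(2))
a=plane(S,(np.polyval(f,247),247),34);b=plane(S,(np.polyval(f,258),258),34)
print("edge",a.round(1),b.round(1),np.degrees(np.arctan2(*(b-a)[[1,0]])).round(1))
# jaw screws, top edges of +y jaw and -y jaw inner edge
for n,p in(("far scr",(200.8,242)),("near -y scr",(213.3,242.6)),("+y scr",(205.8,282.5))):print(n,plane(S,p,30).round(1))
im=T["image"]
for r in range(150,200,1):print(r,"".join(" .:-=+*#"[min(7,int(v)//22)] for v in im[r,160:212].mean(1)))
E
```

```text
front [689.3 105.5  34. ] fr [655.5  53.9  34. ] len 61.7 ang 56.7 (square: 60-1.8=58.2)
resid 0.55
edge [662.2  63.1  34. ] [686.9  99.2  34. ] 55.7
far scr [710.1  42.1  30. ]
near -y scr [680.4  44.   30. ]
+y scr [685.5 168.6  30. ]
150  ...........==========::::--=::::-::-::...:::::.:-**
151  ........:.:*+****+***++++++*++++++++++-.:::..:..-**
152 .........::+***************************-:.:::.:..-**
153  ..........+**+*+*+**+***+*+**++*******-:.:...::.-**
154 ...:......-=**+****+**+**+**+*++*+++***-:...:.:..-**
155 ..--:....--=***+******+++*+*+++++*+****-..:=+:...-**
156 ..::.....---=**+**+*+*++*++*+*++++***+=-.::=*-..:=**
157 .........---=********+*+++**++++*****+--..::=:...=**
158 .........----=****+**+**++**++*++*****--:...:....=**
159 .........----=***+**+*****++**++******--...:..:..=**
160 .........-----==*+***==**+++++*+*+*+**--...:.....=**
161 ....:....-=-----****=--==*+***+****+**--...:.:...=**
162 .........-=----=**==-----==*+*++++*+*+--.:.......=**
163 .........-------==---------+**++*++***--.........=**
164 .:--.....-------------------==****+**+--...::....=**
165 .:--
[... 1286 characters left out ...]
::::=*=-**: :***
188 :::::::---::::::::-=-----::.......:::::.-**+**+=+***
189 :-::::::--::::::::-=------:........::::.:-==+*******
190 :::::-:-::::::::::=------:.:.......:..:.....-+******
191 ::::-::--:-:::::-:--==-=-::.:..........:::...-******
192 ::::----:::::::::-=-----=:.....::-::::::-::..-******
193 :::----::::::::::==--=-=-:.....:-------:-:::.-******
194 ::----:::-::::::-===-==--:.....:-------:-:::.-******
195 -:--:::-::::::::-=--=--=::.:....:::::::::::..-******
196 :::::::-:::::::-=======-::.........:..:::....-******
197 ::::::::::::::-=====-==:.:.....:......:......-******
198 :::::::::::::-========-:...........:...:=::..=******
199 ::::::::::::-===-====-:.::........:*+==**++=++******
```

```bash

python3 -m handwheel '[{"travel":[-0.1,0,0],"turn":[0,0,-0.0167]},{"travel":[0.05,0.02,0],"turn":[0,0,0]},{"travel":[0.1,0,0],"turn":[0,0,0]}]'|grep -E "tcp_pos|ft"
for i in 1 2 3 4; do python3 -m handwheel '[{"travel":[0.05,0,0],"turn":[0,0,0]},{"travel":[0.05,0,0],"turn":[0,0,0]}]'|grep -E "tcp_pos|ft"; done
```

```text
tcp_pos: [592.3, 109.1, 6.0]
ft_force: [-4.8, -0.3, 3.8]
tcp_pos: [594.4, 108.7, 6.0]
ft_force: [-6.0, -1.6, 3.0]
tcp_pos: [595.7, 108.5, 5.9]
ft_force: [-8.5, -1.1, 3.9]
tcp_pos: [598.5, 108.7, 5.9]
ft_force: [-8.0, 0.6, 4.2]
tcp_pos: [601.1, 108.8, 6.0]
ft_force: [-6.9, 0.8, 3.6]
```

```bash

python3 -m handwheel '[{"travel":[-0.4,0,0],"turn":[0,0,0]},{"travel":[-0.6,0,0],"turn":[0,0,0.0167]}]'|grep -E "tcp_pos|ft"
python3 -m handwheel '[{"travel":[0,-0.02,0],"turn":[0,0,0]},{"travel":[0,0,0],"turn":[0,0,0]},{"travel":[0,0,0],"turn":[0,0,0]},{"travel":[0,0,0],"turn":[0,0,0]},{"travel":[0,0,0],"turn":[0,0,0]},{"travel":[0,0,0],"turn":[0,0,0]}]' -0.06|grep -E "tcp_pos|ft|width"
for i in 1 2 3 4 5; do python3 -m handwheel '[{"travel":[0.08,0,0],"turn":[0,0,0]},{"travel":[0.08,0,0],"turn":[0,0,0]}]'|grep -E "tcp_pos|ft"; done
```

```text
tcp_pos: [579.7, 110.0, 6.5]
ft_force: [0.2, -0.7, -0.6]
tcp_pos: [578.3, 110.0, 6.2]
ft_force: [-0.2, -0.4, 0.7]
width: 0.467
tcp_pos: [582.3, 109.9, 6.3]
ft_force: [0.8, 0.2, 0.3]
tcp_pos: [586.3, 109.7, 6.3]
ft_force: [-0.1, -0.8, 0.2]
tcp_pos: [588.8, 109.4, 6.1]
ft_force: [-6.9, 2.7, 6.0]
tcp_pos: [591.1, 109.2, 6.2]
ft_force: [-8.7, 3.5, 6.1]
tcp_pos: [594.1, 109.2, 6.1]
ft_force: [-14.1, 5.9, 10.0]
```

```bash

python3 -m handwheel '[{"travel":[-0.15,0,0],"turn":[0,0,0]},{"travel":[-0.05,0.1,0],"turn":[0,0,0]},{"travel":[0.1,0,0],"turn":[0,0,0]}]'|grep -E "tcp_pos|ft"
for i in 1 2 3 4; do python3 -m handwheel '[{"travel":[0.06,0,0],"turn":[0,0,0]},{"travel":[0.06,0,0],"turn":[0,0,0]}]'|grep -E "tcp_pos|ft"; done
```

```text
tcp_pos: [593.2, 107.5, 6.3]
ft_force: [-13.0, 7.6, 9.3]
tcp_pos: [593.5, 107.3, 6.3]
ft_force: [-17.7, 9.6, 13.6]
tcp_pos: [593.9, 107.3, 6.3]
ft_force: [-23.8, 11.2, 18.3]
tcp_pos: [597.1, 107.5, 6.3]
ft_force: [-20.3, 12.1, 14.6]
tcp_pos: [600.5, 107.5, 6.3]
ft_force: [-20.2, 12.4, 14.4]
```

```bash

python3 -m handwheel '[{"travel":[-0.3,0,0],"turn":[0,0,0]},{"travel":[-0.1,0.14,0],"turn":[0,0,0]},{"travel":[0,0,0],"turn":[0,0,0]}]'|grep -E "tcp_pos|ft"
for i in 1 2 3 4; do python3 -m handwheel '[{"travel":[0.08,0,0],"turn":[0,0,0]},{"travel":[0.08,0,0],"turn":[0,0,0]}]'|grep -E "tcp_pos|ft"; done
python3 - <<'E'
from btn import *
o=observe();x=o["tcp_pos"][0]+56;print("expect",x,o["moment"])
S=get_image("side");u=proj(S,[x-2,106,37]).astype(int)
b=btn("side",(u[1]-5,u[1]+6,u[0]-7,u[0]+8),0)
E
```

```text
tcp_pos: [597.2, 102.8, 6.4]
ft_force: [-1.6, 1.7, 3.1]
tcp_pos: [597.6, 102.6, 6.3]
ft_force: [-16.7, 5.6, 14.0]
tcp_pos: [599.8, 102.5, 6.3]
ft_force: [-17.7, 6.0, 13.4]
tcp_pos: [604.2, 102.4, 6.3]
ft_force: [-16.4, 5.6, 13.4]
tcp_pos: [608.3, 102.3, 6.3]
ft_force: [-15.1, 5.5, 12.4]
expect 664.2662760103083 [1.75418539 4.2631312  0.36534217]
side [217.1  259.95] [665.9 108.2  37. ] off axis y 4.8
```

```bash

for i in 1 2 3 4; do python3 -m handwheel '[{"travel":[0.07,0,0],"turn":[0,0,0]},{"travel":[0.07,0,0],"turn":[0,0,0]}]'|grep -E "tcp_pos|ft"; done
```

```text
tcp_pos: [611.9, 102.2, 6.3]
ft_force: [-14.9, 5.4, 12.6]
tcp_pos: [618.2, 102.3, 6.3]
ft_force: [-8.9, 3.6, 6.9]
tcp_pos: [620.6, 102.0, 6.3]
ft_force: [-15.0, 4.5, 12.1]
tcp_pos: [620.7, 101.9, 6.3]
ft_force: [-23.7, 8.3, 18.6]
```

The force dropped as the leaves snapped in behind the pod, then rose firmly at TCP x 620.7, as expected for the stop. I'll back off and check.

```bash

python3 -m handwheel '[{"travel":[-0.3,0,0],"turn":[0,0,0]},{"travel":[-0.8,0,0],"turn":[0,0,0]},{"travel":[-1,0,0],"turn":[0,0,0]},{"travel":[-1,0,-0.5],"turn":[0,0,0]},{"travel":[-1,0,-1],"turn":[0,0,0]},{"travel":[-1,0,-1],"turn":[0,0,0]},{"travel":[-1,0,-1],"turn":[0,0,0]},{"travel":[0,0,0],"turn":[0,0,0]}]'|grep -E "clock|tcp_pos|ft"
python3 - <<'E'
from btn import *
T=get_image("top");S=get_image("side");np.savez("top6.npz",**T);np.savez("side6.npz",**S)
u=proj(T,[678,104,37]).astype(int);a=btn("top",(u[1]-6,u[1]+7,u[0]-5,u[0]+6),0)
u=proj(S,[676,106,37]).astype(int);b=btn("side",(u[1]-6,u[1]+7,u[0]-8,u[0]+9),0)
print(tri(a[0],a[1],b[0],b[1]))
for r in range(130,192):print(r,"".join(" .:-=+*#"[min(7,int(v)//22)] for v in T["image"][r,156:212].mean(1)))
for r in range(234,296):print(r,"".join(" .:-=+*#"[min(7,int(v)//22)] for v in S["image"][r,188:250].mean(1)))
E
```

```text
clock: 41.0
tcp_pos: [475.1, 107.1, 96.9]
ft_force: [1.1, 0.1, -0.6]
top [182.98 166.47] [680.  103.4  37. ] off axis y 0.5
side [211.63 259.37] [678.2 106.5  37. ] off axis y 3.5
(array([679.47910206, 103.77600461,  34.42400387]), np.float64(1.6844076114185083))
130 *********++ -=*******************************+**********
131 ***==*****=-+ =#*==*************************************
132 **=--=====--+:.----===============================******
133 **--------=--=--.:--------------------------------=*****
134 **-:..::.:.::::: .:::::::::::::::::::::---:::-:--:-=****
135 **-.                   ......................:.:.:::+***
136 **- . ..-------====-==---=-=::::-:-:---:-:---:::.:..:=**
137 **- ....==---===============------------=--==---.::.:=**
138 **-  ...=-------------==----=--=========----===:.::..-**
139 **- .. .=-------=+=--------=--==-====-=-===-===:.:::.:**
140 **- . .:=-------+*+-=-------=--===-=--===--=-==:.:::.-**
141 **- ....=-------===--=---=-----=-========-=====:.:.:.-**
142 **- ....=-=----=-------=---=====-==--=-===-=-==:::::.-**
143 **- ...:=====-========-==-=============
[... 6399 characters left out ...]
.:--------------==*###****++==
286 ..................................::::--:--------=*****+++====
287 ......................................::.:::::::-=***++=======
288 ................................................:=+++=========
289 ................................................:-============
290 ................................................:-============
291 ................................................:-============
292 ................................................:-============
293 ................................................:-============
294 .................................................--===========
295 ::::::...........................................-============
```

```bash
python3 - <<'E'
from h import *
T=load("top6.npz");S=load("side6.npz");T0=load("top2.npz")
def vedge(D,cols,r0,r1,sg,z):
    g=D["image"].mean(2);P=[]
    for c in cols:
        k=np.clip(sg*np.diff(g[r0:r1+1,c-1:c+2].mean(1)),0,None);P.append(plane(D,(c,(k*k*(np.arange(r0,r1)+.5)).sum()/(k*k).sum()),z))
    return np.mean(P,0).round(1)
print("stop top edge z40 (clear bay)",vedge(T0,range(176,192,3),145,154,1,40))
g=T["image"].mean(2)
# rear edges of top view: fit both sides -> vertex
L=[(c,178.5+ (np.clip(np.diff(g[178:190,c]),0,None)**2*np.arange(178,189)).sum()/(np.clip(np.diff(g[178:190,c]),0,None)**2).sum()-178) for c in range(174,182)]
Rr=[(c,178.5+ (np.clip(np.diff(g[178:190,c]),0,None)**2*np.arange(178,189)).sum()/(np.clip(np.diff(g[178:190,c]),0,None)**2).sum()-178) for c in range(188,196)]
a=np.polyfit(*zip(*L),1);b=np.polyfit(*zip(*Rr),1);c=(b[1]-a[1])/(a[0]-b[0]);v=(c,np.polyval(a,c))
print("slopes",a[0].round(2),b[0].round(2),"rear vertex px",np.round(v,1),"z0",plane(T,v,0).round(1),"z34",plane(T,v,34).round(1))
# sides: side view front corner px ~ (188.,259.5)
print("front corner side z34",plane(S,(187.8,259.7),34).round(1),"rear corner side z34",plane(S,(235.3,260),34).round(1))
E
```

```text
stop top edge z40 (clear bay) [729.3 100.7  40. ]
slopes 0.55 -0.56 rear vertex px [184.4 185.5] z0 [625.9 105.4   0. ] z34 [622.6 100.3  34. ]
front corner side z34 [732. 105.  34.] rear corner side z34 [625.5 105.   34. ]
```

The pod measures home and square. I'll make one gentle confirming push and then withdraw.

```bash

python3 -m handwheel '[{"travel":[0.9,0,0.9],"turn":[0,0,0]},{"travel":[0.9,0,0.9],"turn":[0,0,0]},{"travel":[0.8,0,0.9],"turn":[0,0,0]},{"travel":[0.7,0,0.5],"turn":[0,0,0]},{"travel":[0.6,0,0.3],"turn":[0,0,0]},{"travel":[0.6,0,0.1],"turn":[0,0,0]},{"travel":[0.4,0,0],"turn":[0,0,0]},{"travel":[0.2,0,0],"turn":[0,0,0]}]'|grep -E "clock|tcp_pos|ft"
for i in 1 2 3 4; do python3 -m handwheel '[{"travel":[0.08,0,0],"turn":[0,0,0]},{"travel":[0.08,0,0],"turn":[0,0,0]}]'|grep -E "tcp_pos|ft"; done
```

```text
clock: 42.0
tcp_pos: [603.3, 102.8, 2.5]
ft_force: [-0.4, -0.1, 0.3]
tcp_pos: [606.1, 103.0, 3.8]
ft_force: [-0.1, 0.3, 1.0]
tcp_pos: [610.3, 103.2, 4.2]
ft_force: [0.0, 0.5, -0.6]
tcp_pos: [614.5, 103.0, 4.0]
ft_force: [-1.0, 1.2, -0.7]
tcp_pos: [618.5, 102.8, 3.9]
ft_force: [0.2, -0.2, 0.5]
```

```bash

for i in 1 2 3; do python3 -m handwheel '[{"travel":[0.06,0,0],"turn":[0,0,0]},{"travel":[0.04,0,0],"turn":[0,0,0]}]'|grep -E "tcp_pos|ft"; done
```

```text
tcp_pos: [620.6, 102.7, 3.7]
ft_force: [-1.8, 1.9, 2.4]
tcp_pos: [620.8, 102.6, 3.7]
ft_force: [-8.5, 3.1, 7.4]
tcp_pos: [620.9, 102.4, 3.7]
ft_force: [-14.9, 6.1, 10.5]
```

```bash

python3 -m handwheel '[{"travel":[-0.3,0,0],"turn":[0,0,0]},{"travel":[-0.8,0,0],"turn":[0,0,0]},{"travel":[-1,0,0],"turn":[0,0,0]},{"travel":[-1,0,-0.5],"turn":[0,0,0]},{"travel":[-1,0,-1],"turn":[0,0,0]},{"travel":[-1,0,-1],"turn":[0,0,0]},{"travel":[-1,0,-1],"turn":[0,0,0]},{"travel":[0,0,0],"turn":[0,0,0]}]'|grep -E "clock|tcp_pos|ft"
python3 - <<'E'
from btn import *
T=get_image("top");u=proj(T,[678,104,37]).astype(int);a=btn("top",(u[1]-6,u[1]+7,u[0]-5,u[0]+6),0)
T0=load("top0.npz")["image"].astype(int)
for n,(r,c) in dict(torch=(173,268),staples=(199,349),notes=(248,308)).items():print(n,np.abs(T["image"][r-14:r+15,c-14:c+15]-T0[r-14:r+15,c-14:c+15]).mean().round(1))
print(hand_in())
E
```

```text
clock: 44.2
tcp_pos: [472.9, 107.4, 94.5]
ft_force: [0.7, 0.7, -0.4]
top [183.06 166.47] [679.9 103.2  37. ] off axis y 0.2
torch 6.4
staples 21.0
notes 2.6
the job is handed in; nothing more can be done
None
```

The pod is in the bay, square and against the back stop by camera and contact force, and handed in at 44 s; two pushes jammed at about 31 N and I eased off, and the last check showed the picture around the staples changed (not looked into; possibly the arm's shadow, since no move went near them).

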